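# Clamp the second whetstone in the free cam-lever holder

## Robot

A 7-joint arm with a two-finger parallel gripper is mounted at the origin on a cart in front of the work surface, level with it; the furniture and walls round the work are solid. World frame = base frame: x ahead of the robot, y to its left, z up, the work surface at z = 0. Lengths are in m, angles in rad, forces in N, time in s.
With the tool pointing down it reaches from about 0.4 to 0.85 m from the base axis. Payload 4.5 kg.
Tool frame: the origin (TCP) lies at the very end of the fingers, on their centre line; the grasp point (between the pads) lies 19 mm behind it; z points along the fingers, y is the line along which they close (so a half turn about z gives the same grasp; the last joint's range is limited). The gripper opens to 88 mm and grips with 3 to 60 N. Pads are 18 mm wide; open, the fingers measure 123 mm over their backs; the gripper's body (75 mm by 187 mm) begins 45 mm behind the grasp point.
Start: joints at [1.376, 0.689, -0.195, 1.565, 0.157, 0.902, -0.215], TCP at [0.142, -0.609, 0.203] pointing down, gripper open.
Joint ranges: [-3.01, 3.01], [-0.46, 2.08], [-1.47, 1.51], [0.13, 2.56], [-1, 4.14], [0.04, 2.09], [-2.66, 2.66]. Speed limits (rad/s): [2.57, 2.57, 3.14, 3.14, 3.14, 3.14, 3.14].

## Interface

Orientations are given as a unit quaternion [x, y, z, w].
In Python, from plant import r, optics gives the robot as it stands.
- The arm moves only by the tool servo_tool, never from a script. Its arguments are lists of equal length, an entry for each row: "translation": the shift along the tool's x, y, z in m, a list of three; "turn": the turn, a rotation vector about the tool's x, y, z in rad, a list of three. In form: {"translation": [[dx, dy, dz], ...], "turn": [[rx, ry, rz], ...]}. A call has 1 to 10 rows; each row shifts and turns the commanded pose from where the row before left it, along the tool's axes as they then stand; what a row does not reach is not made up. A row lasts 1/8 s, in which the tool goes at most 62.5 mm and 10.7 degrees, less where a joint would pass 70% of its speed; a pose out of reach is approached as far as the arm can. A call is refused whole if a number of a shift passes 0.0625 or a number of a turn 0.188, either way. A call with a gripper value outside its range is refused whole. "grip" is the opening, from 0 (shut) to 1 (fully open), set as the call begins (left out, the last holds). The fingers move at their own pace and stop on an object; "grip_force" is the grip in N (left out, the last holds). Time passes only in rows, so rows that do not move let the fingers close. It gives the time, the measured TCP pose, the force, the opening and the grip force at its end, in the units of the state.
- r.get_state(): the state, without advancing time (a new reading comes with each control period).
- optics.snapshot(name): name is "side" or "top"; returns a dict with "img" (420x560x3 uint8, red, green, blue), "z_map" (420x560 float32, m along the optical axis (not along the pixel's ray), 0 where there is no reading), "mtx" (3x3 intrinsics, pixels), "k1" (the pictures are not rectified: a ray, as slopes to the right and down, at radius r is drawn at 1 + k1 r^2 times it, then the intrinsics apply), "R" (3x3) and "t" (3): a world point X has camera coordinates R X + t. Camera axes: x right, y down, z forward; pixel columns grow to the right and rows downward; lengths in m; the calibration is good to about 2 mm. A picture is of the moment at which its call begins.
- r.finish_job(): hands the job in; it is judged then, once.
The state is a dict: "clock": time; "q": joint angles; "qd": joint speeds; "joint_torque": joint torques, N m; "tool_pos": TCP position; "eef_rot": TCP orientation; "contact_force": force on the tool from outside, world axes, zero at the start; "moment": the same for the moment, N m; "opening": opening from 0.0 (shut) to 1.0 (fully open); "finger_force": force on a finger pad.
Only numpy, scipy, OpenCV 4.12 (cv2) and the standard library are available. Lean on these libraries where they do the work, as an engineer would, in place of code of your own. Each camera call takes 0.05 s, during which the arm holds its last target. There are 200 camera calls.

## Task

We are about to sharpen the knife. One whetstone is already clamped in its holder; swing open the lever of the holder that is still empty, lay the loose whetstone flat in its bed, and swing that lever fully shut so that the jaw grips the stone. Leave the other holder with its stone and everything else as they are.

Things in the scene. Friction and masses are not known exactly. Their poses are not given: they have to be found in the camera images.
- holder_a: one of two alike whetstone holders, fixed on the worktop: wood base 236 x 84 mm, 16 mm high. Origin: centre of underside; x along it to the lever end, y across, z up. Fixed jaw face at x -104, jaw tops 34 mm high. Four lugs, 8 mm high, 20 long, at x -77 and +19 mm, inner faces y +-29 mm; between them is room for fingers. At the start one holder has a clamped stone, one is empty; their sides vary.
- lever_a (a joint): lever of holder_a, rad. 0 = fully shut (stop): arm along the holder's +y, square across it; grows clockwise from above to 1.57 = fully open (stop): arm along the holder's +x. Flat steel arm, 15 mm wide, top 41 mm above the worktop. Its spiral cam slides the jaw 8.4 mm per rad. It stays where it is left (friction, about 2 N at the knob); the jaw's springs do not drive it back
- lever_a_knob (a point): middle of the upright black knob on the lever of holder_a: 88 mm from the pivot, round, 21 mm diameter, from 44 to 85 mm above the worktop; this point is 66 mm above it
- holder_a_bed (a point): on holder_a's bed (16 mm above the worktop), where the middle of a clamped stone's underside belongs: holder x -29 mm, y 0; axes as the holder's. With the lever fully open the space between the jaws is 161 mm long and its middle is 5.5 mm from here towards +x; it is 58 mm wide between the lugs
- holder_a_pivot (a point): lever pivot of holder_a (upright axis at holder x +92 mm, y 0), 41 mm above the worktop
- holder_a_pad: sprung rubber pad on the sliding jaw of holder_a, 54 mm wide, 15 high, facing the fixed jaw; presses a clamped stone with about 10 N. Face at holder x +44 mm with the lever shut and no stone, +46 shut on a stone, +57 fully open. Its origin is the holder's, shifted by the travel (-2, 0, +11 mm)
- stone_a: one of two alike grey whetstones, 150 x 50 x 22 mm, 0.36 kg. Origin: centre of the underside; x along its length, y across, z up; either way round is the same. At the start one is clamped in a holder, the other lies loose and flat on the worktop
- holder_b: one of two alike whetstone holders, fixed on the worktop: wood base 236 x 84 mm, 16 mm high. Origin: centre of underside; x along it to the lever end, y across, z up. Fixed jaw face at x -104, jaw tops 34 mm high. Four lugs, 8 mm high, 20 long, at x -77 and +19 mm, inner faces y +-29 mm; between them is room for fingers. At the start one holder has a clamped stone, one is empty; their sides vary.
- lever_b (a joint): lever of holder_b, rad. 0 = fully shut (stop): arm along the holder's +y, square across it; grows clockwise from above to 1.57 = fully open (stop): arm along the holder's +x. Flat steel arm, 15 mm wide, top 41 mm above the worktop. Its spiral cam slides the jaw 8.4 mm per rad. It stays where it is left (friction, about 2 N at the knob); the jaw's springs do not drive it back
- lever_b_knob (a point): middle of the upright black knob on the lever of holder_b: 88 mm from the pivot, round, 21 mm diameter, from 44 to 85 mm above the worktop; this point is 66 mm above it
- holder_b_bed (a point): on holder_b's bed (16 mm above the worktop), where the middle of a clamped stone's underside belongs: holder x -29 mm, y 0; axes as the holder's. With the lever fully open the space between the jaws is 161 mm long and its middle is 5.5 mm from here towards +x; it is 58 mm wide between the lugs
- holder_b_pivot (a point): lever pivot of holder_b (upright axis at holder x +92 mm, y 0), 41 mm above the worktop
- holder_b_pad: sprung rubber pad on the sliding jaw of holder_b, 54 mm wide, 15 high, facing the fixed jaw; presses a clamped stone with about 10 N. Face at holder x +44 mm with the lever shut and no stone, +46 shut on a stone, +57 fully open. Its origin is the holder's, shifted by the travel (-2, 0, +11 mm)
- stone_b: one of two alike grey whetstones, 150 x 50 x 22 mm, 0.36 kg. Origin: centre of the underside; x along its length, y across, z up; either way round is the same. At the start one is clamped in a holder, the other lies loose and flat on the worktop
- tumbler: plain drinking glass, 81 mm across, 93 mm tall; origin under its centre. A bystander
- salt: salt shaker with a domed metal top, 44 mm across, 90 mm tall; origin under its centre. A bystander
- timer: dome-shaped kitchen timer, 62 mm across, 59 mm tall; origin under its centre. A bystander
- mug: spotted white mug, 92 mm across and 127 mm with its handle, 107 mm tall; origin under the middle of mug and handle. A bystander
- pepper: turned wooden pepper mill, 58 mm across, 170 mm tall; origin under its centre. A bystander
- oil: small oil bottle with a screw cap, 60 mm across, 217 mm tall; origin under its centre. A bystander
- knife: the chef's knife to be sharpened, lying flat and fixed near the back, 320 mm long, 17 mm high; origin at the bolster between handle and blade, x towards the tip. Note: wall cabinets hang over the back of the worktop (from about x = 0.68 m on, 0.44 m up, with handles): carry things across with the wrist nearer the robot than that

How it is judged:
On the way, in this order (a step that is already met when the one before it is completed fails the run):
1. the empty holder's lever is swung open (past 1.2 rad) (value of joint lever_b above 1.2 rad), for 0.2 s.
2. the loose stone lies flat between the lugs and jaws of that holder, its lever still open (past 0.8 rad) (value of joint lever_b above 0.8 rad and x of stone_b in the frame of holder_b_bed between -0.006 and 0.016 m and y of stone_b in the frame of holder_b_bed between -0.006 and 0.006 m and z of stone_b in the frame of holder_b_bed between -0.003 and 0.003 m and angle between stone_b's own z axis and vertical below 0.06 rad and angle between the x axis of stone_b and the x axis of holder_b_bed, either way round below 0.12 rad), for 0.2 s.
At the end, for the whole second after the job is handed in: Second lever shut (<0.15 rad), its pad pressing the stone over 5 N; stone flat (3 mm, 0.06 rad), lengthwise (0.08 rad), at its place (4 mm along, 6 across), at rest, released. First holder: lever <0.15 rad, stone gripped over 5 N, within 5 mm along, 6 across, 3 in height (value of joint each of lever_b, lever_a below 0.15 rad and x of stone_b in the frame of holder_b_bed between -0.004 and 0.004 m and y of stone_b in the frame of holder_b_bed between -0.006 and 0.006 m and z of stone_b in the frame of holder_b_bed between -0.003 and 0.003 m and angle between stone_b's own z axis and vertical below 0.06 rad and angle between the x axis of stone_b and the x axis of holder_b_bed, either way round below 0.08 rad and contact force between stone_b and holder_b_pad above 5 N and contact force between stone_b and the fingers below 0.2 N and linear speed of stone_b below 0.01 m/s and contact force between stone_a and holder_a_pad above 5 N and x of stone_a in the frame of holder_a_bed between -0.005 and 0.005 m and y of stone_a in the frame of holder_a_bed between -0.006 and 0.006 m and z of stone_a in the frame of holder_a_bed between -0.003 and 0.003 m); the robot touches nothing.
It fails at once if the stone that was already clamped is let loose or shifted (value of joint lever_a above 0.35 rad or distance of stone_a from where it was at the start of the episode above 0.012 m).
It fails at once if the loose stone is tipped over (tilted by more than 30 degrees) (angle between stone_b's own z axis and vertical above 0.52 rad).
It fails at once if a bystander (glass, shaker, timer, mug, mill, oil bottle) is pushed away by over 30 mm or knocked over (distance of any of tumbler, salt, timer, mug, pepper, oil from where it was at the start of the episode above 0.03 m or angle between any of tumbler, salt, timer, mug, pepper, oil's own z axis and vertical above 0.4 rad).
It also fails if it takes over 72 s, if anything falls off the work surface, if the arm or the gripper's body presses on something with over 40 N, if the wrist force passes 120 N, or if a joint passes its speed limit or range.

## Working session

There is one attempt and no reset: what is moved stays moved. The work goes in short steps, Python scripts to look and compute and a tool call to move; the robot and the scene stay as the last step left them, time stands still between calls to the robot, and variables do not carry over. Pictures are saved under pics/ and viewed, at most 10 in all, crops included, and the job is handed in when it is done.

Besides the shell and the picture viewer there is one more tool, called after "Call:" as name(argument=value, ...) on one line, values as JSON. servo_tool: Moves the arm, as the interface text tells. Its arguments: {"type":"object","properties":{"translation":{"type":"array"},"turn":{"type":"array"},"grip":{"type":"number"},"grip_force":{"type":"number"}},"required":["translation","turn"]}

```bash
mkdir -p pics; cat > h.py <<'E'
import numpy as np, cv2
from plant import r, optics
def snap(n):
    s=optics.snapshot(n); np.savez(''+n+'.npz',**s); return s
def load(n): return dict(np.load(''+n+'.npz'))
def ray(s,uv):
    K=s['mtx'];k=float(s['k1']);uv=np.atleast_2d(np.float64(uv))
    p=cv2.undistortPoints(uv[:,None],K,np.array([k,0,0,0,0.]))[:,0]
    d=np.c_[p,np.ones(len(p))]@s['R']; o=-s['R'].T@s['t']; return o,d
def onplane(s,uv,z):
    o,d=ray(s,uv); return o+d*((z-o[2])/d[:,2])[:,None]
def cloud(s):
    h,w=s['z_map'].shape; u,v=np.meshgrid(np.arange(w),np.arange(h))
    o,d=ray(s,np.c_[u.ravel(),v.ravel()]); return (o+d*s['z_map'].reshape(-1,1)).reshape(h,w,3)
def proj(s,X):
    X=np.atleast_2d(X); c=X@s['R'].T+s['t']; p=c[:,:2]/c[:,2:]; p=p*(1+float(s['k1'])*(p**2).sum(1,keepdims=True))
    return p@s['mtx'][:2,:2].T+s['mtx'][:2,2]
E
python3 - <<'E'
from h import *
for n in('side','top'):
    s=snap(n); cv2.imwrite(f'pics/{n}0.png',s['img'][...,::-1]); print(n,-s['R'].T@s['t'],s['R'].round(2).tolist(),s['k1'],s['mtx'][0,0])
print(r.get_state())
E
```

```text
side [-1.20990904  0.5597707   1.07778276] [[-0.31, -0.95, 0.02], [-0.45, 0.13, -0.88], [0.84, -0.28, -0.47]] -0.09475607443143398 493.7496201943947
top [-0.33010102  0.01163954  1.3535514 ] [[-0.06, -1.0, 0.02], [-0.81, 0.04, -0.59], [0.58, -0.05, -0.81]] -0.0333764999790721 462.3123397165586
{'clock': 0.1, 'q': array([ 1.37580371,  0.68989334, -0.19455124,  1.56620877,  0.15729889,
        0.90248156, -0.21512645]), 'qd': array([-4.63444585e-04, -2.78120515e-03, -1.48655935e-03, -1.98437928e-03,
        1.32080537e-03, -1.58431144e-04, -5.72242055e-05]), 'joint_torque': array([-3.12730685e-03, -5.28504610e+01, -1.27143357e+00, -1.53836739e+01,
       -5.25213894e-02,  2.03718140e-03,  4.26416022e-05]), 'tool_pos': array([ 0.14158729, -0.60813122,  0.20230362]), 'eef_rot': array([ 9.93459597e-01,  1.14181388e-01, -1.37379109e-04, -7.87541855e-04]), 'contact_force': array([0.62184334, 0.02473149, 0.72010067]), 'moment': array([ 0.03431126, -0.04186204, -0.02258661]), 'finger_force': 0.0, 'opening': 0.9980309481431705}
```

View pics/top0.png

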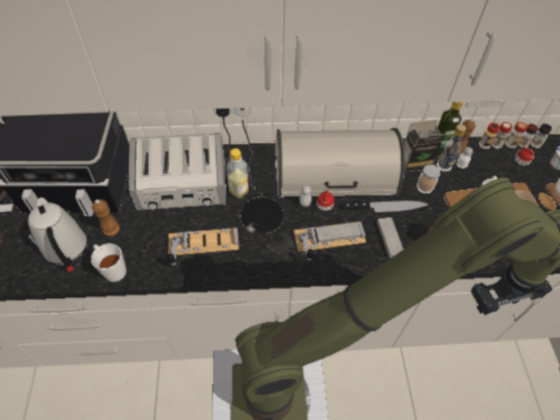

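View pics/side0.png

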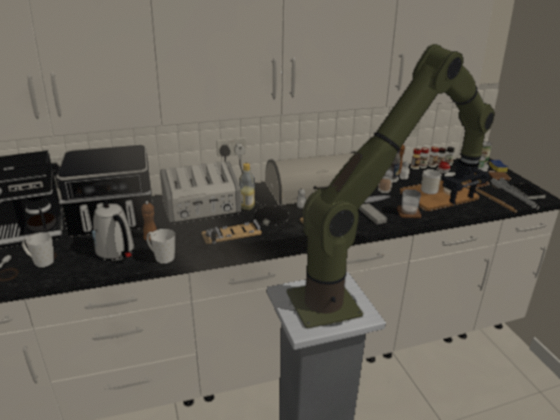

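The top view shows the empty holder at about (203,242) with its lever at the left end. The clamped one is at (330,236) and the loose stone at (391,237). In the side view the empty holder is at (232,232) and the stone at (371,211). Next I'll crop and measure.

```bash
python3 - <<'E'
from h import *
s=load('top'); C=cloud(s)
cr=s['img'][185:285,150:430,::-1]; a=cv2.resize(cr,None,fx=2.85,fy=2.85,interpolation=cv2.INTER_CUBIC)
q=load('side'); b=cv2.resize(q['img'][185:285,150:430,::-1],None,fx=2.85,fy=2.85,interpolation=cv2.INTER_CUBIC)
cv2.imwrite('pics/c1.png',cv2.convertScaleAbs(np.vstack([a,b]),alpha=1.5))
for n in('top','side'):
    s=load(n);C=cloud(s);hsv=cv2.cvtColor(s['img'],cv2.COLOR_RGB2HSV)
    m=((hsv[...,0]>8)&(hsv[...,0]<26)&(hsv[...,1]>90)&(hsv[...,2]>90)).astype(np.uint8)
    m=cv2.morphologyEx(m,cv2.MORPH_CLOSE,np.ones((5,5)))
    k,l,st,ce=cv2.connectedComponentsWithStats(m)
    for i in range(1,k):
        if st[i,4]>120:
            P=C[l==i]; print(n,st[i],np.median(P,0).round(3))
            c=max(cv2.findContours((l==i).astype(np.uint8),0,2)[0],key=len)[:,0]
            W=onplane(s,c,.016)[:,:2].astype(np.float32); R=cv2.minAreaRect(W); print('   rect',np.round(R[0],4),np.round(R[1],4),round(R[2],1))
    # table height and stone top
s=load('top');C=cloud(s)
for uv in [(391,237),(388,228),(394,246),(260,240),(370,270),(340,235),(173,258)]: print(uv,C[uv[1]-1:uv[1]+2,uv[0]-1:uv[0]+2].reshape(-1,3).mean(0).round(4),s['img'][uv[1],uv[0]])
E
```

```text
top [455 120  20  35 311] [ 0.897 -0.801  0.146]
   rect [ 0.9847 -0.8431] [0.0657 0.2138] 56.2
top [512 183  20  12 135] [ 0.697 -0.987  0.021]
   rect [ 0.7011 -0.9944] [0.0667 0.0515] 76.8
top [534 183  26  27 393] [ 0.651 -1.087  0.01 ]
   rect [ 0.6544 -1.0909] [0.0743 0.1535] 44.2
top [445 189  31  18 272] [ 0.673 -0.722  0.019]
   rect [ 0.6878 -0.7396] [0.0562 0.1393] 33.1
top [ 93 200  27  36 487] [0.584 0.512 0.076]
   rect [0.6418 0.5431] [0.1717 0.0546] 27.9
top [ 177  228   62   27 1057] [0.518 0.176 0.014]
   rect [0.5256 0.1815] [0.0922 0.2052] 2.9
top [294 229  16  22 137] [ 0.518 -0.129  0.014]
   rect [ 0.5139 -0.14  ] [0.0521 0.0857] 85.4
top [308 237  58  13 292] [ 0.494 -0.264  0.014]
   rect [ 0.493  -0.2598] [0.1971 0.0411] 89.7
top [100 255  15  13 122] [0.439 0.497 0.051]
   rect [0.4622 0.512 ] [0.0407 0.0455] 87.2
side [419 181  31  28 437] [ 0.541 -0.794  0.021]
   rect [ 0.5961 -0.8361] [0.1381 0.3306] 53.2
side [456 183  13  20 150] [ 0.533 -0.952  0.019]
   rect [ 0.57   -0.9836] [0.0558 0.2428] 48.7
side [217 224  44  17 429] [0.509 0.172 0.019]
   rect [0.5236 0.1764] [0.0988 0.1895] 2.4
(391, 237) [ 0.5039 -0.4483  0.0217] [167 161 150]
(388, 228) [ 0.5405 -0.4448  0.0231] [161 154 145]
(394, 246) [ 0.4679 -0.4514  0.0209] [165 158 148]
(260, 240) [ 0.5299  0.0022 -0.0017] [47 46 46]
(370, 270) [ 0.393  -0.3594 -0.0021] [43 43 42]
(340, 235) [ 0.5103 -0.2696  0.0387] [160 153 144]
(173, 258) [0.429  0.2816 0.0727] [41 41 41]
```

View pics/c1.png

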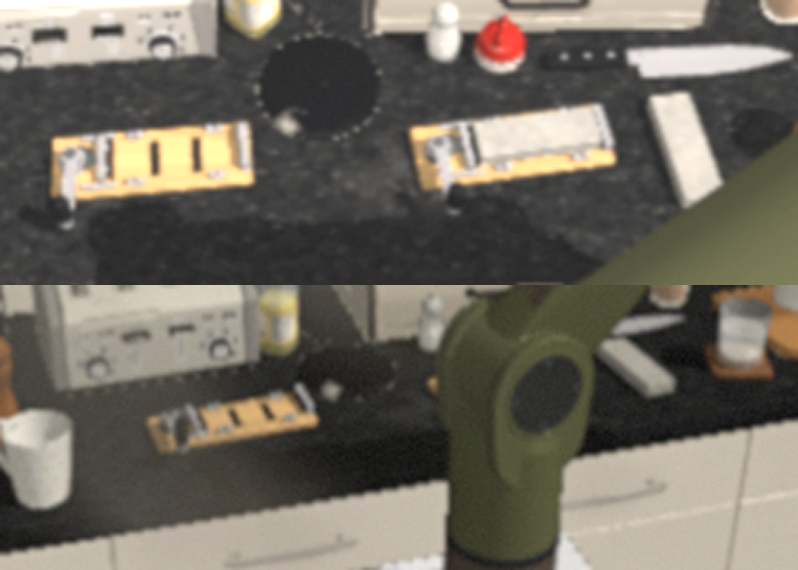

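The crop shows the empty holder's fixed jaw at the right and its lever at the left, with the knob towards the robot (about (173,260) in the full top view). The arm partly hides the loose stone. Next I'll fit the holder's edges and the knob in both views.

```bash
cat >> h.py <<'E'
def edges(val,thr,lo,hi,axis,frm,half=14):
    """sub-pixel crossing of val over thr, walking from outside; axis 0: along columns (rows vary)"""
    out=[]
    return out
def holder(s,box):
    u0,v0,u1,v1=box; F=8
    lab=s['img'][v0:v1,u0:u1].astype(np.float32); sat=lab[...,0]-lab[...,2]
    big=cv2.resize(sat,None,fx=F,fy=F,interpolation=cv2.INTER_CUBIC)
    m=(big>42).astype(np.uint8); m=cv2.morphologyEx(m,cv2.MORPH_CLOSE,np.ones((41,41)))
    c=max(cv2.findContours(m,0,cv2.CHAIN_APPROX_NONE)[0],key=cv2.contourArea)[:,0]
    uv=(c+.5)/F-.5+[u0,v0]; P=[onplane(s,uv,z)[:,:2] for z in(.016,0)]
    rc=cv2.minAreaRect(P[0].astype(np.float32)); bp=cv2.boxPoints(rc)
    e=bp[1]-bp[0]; f=bp[2]-bp[1]; a=e if np.hypot(*e)>np.hypot(*f) else f
    a=a/np.hypot(*a); a=a*np.sign(a[1]); n=np.array([a[1],-a[0]]) # n ~ +x world
    res={}
    cam=(-s['R'].T@s['t'])[:2]; ctr=np.array(rc[0])
    for name,d,t in(('far',n,a),('near',-n,a),('left',a,n),('right',-a,n)):
        z=0 if (cam-ctr)@d>(.118 if abs(d[1])>.7 else .042) else .016
        Q=P[0 if z else 1]-ctr; w=Q@d; h=Q@t; L=.118 if abs(d[1])>.7 else .042; T=.042 if L>.1 else .118
        k=(abs(w-L)<.02)&(abs(h)<T*.85)
        k&=abs(w-np.median(w[k]))<.006
        vx,vy,x,y=cv2.fitLine((Q[k]+ctr).astype(np.float32),cv2.DIST_HUBER,0,.001,.001).ravel()
        res[name]=(np.array([x,y]),np.array([vx,vy])*np.sign(np.dot([vx,vy],t)),k.sum(),z)
    return res,a,n
E
python3 - <<'E'
from h import *
for n,b in(('top',(165,222,250,262)),('side',(195,212,270,250))):
    s=load(n);R,a,nn=holder(s,b)
    for k,v in R.items(): print(n,k,v[0].round(4),'ang',np.degrees(np.arctan2(v[1][1],v[1][0])).round(2),v[2:],)
    ax=R['far'][1]+R['near'][1]; ax/=np.hypot(*ax); nx=np.array([ax[1],-ax[0]])
    f,ne,l,ri=[R[k][0] for k in('far','near','left','right')]
    print(' width',((f-ne)@nx).round(4),'length',((l-ri)@ax).round(4),'centre',(nx*((f+ne)@nx)/2+ax*((l+ri)@ax)/2).round(4))
    C=cloud(s); hgt=(C[...,2]>.047)&(C[...,2]<.1)&(abs(C[...,0]-.44)<.08)&(abs(C[...,1]-.28)<.06); print(' knob',hgt.sum(),C[hgt].mean(0).round(4),C[hgt].max(0).round(4),C[hgt].min(0).round(4))
    st=(C[...,2]>.014)&(C[...,2]<.035)&(abs(C[...,0]-.5)<.12)&(abs(C[...,1]+.45)<.06); print(' stone',st.sum(),cv2.minAreaRect(C[st][:,:2].astype(np.float32)))
E
```

```text
top far [0.5706 0.1685] ang 93.08 (np.int64(291), 0.016)
top near [0.4923 0.1345] ang 92.94 (np.int64(475), 0)
top left [0.4967 0.2854] ang -1.14 (np.int64(61), 0.016)
top right [0.5186 0.0795] ang 6.24 (np.int64(80), 0)
 width 0.0799 length 0.2068 centre [0.5298 0.1836]
 knob 63 [0.4324 0.2871 0.07  ] [0.5175 0.299  0.0891] [0.4214 0.2775 0.0471]
 stone 534 ((0.5106710195541382, -0.4457366168498993), (0.1511116325855255, 0.05159606784582138), 5.387707710266113)
  return _methods._mean(a, axis=axis, dtype=dtype,
  ret = ret.dtype.type(ret / rcount)
Traceback (most recent call last):
  File "h.py", line 39, in holder
    vx,vy,x,y=cv2.fitLine((Q[k]+ctr).astype(np.float32),cv2.DIST_HUBER,0,.001,.001).ravel()
              ~~~~~~~~~~~^^^^^^^^^^^^^^^^^^^^^^^^^^^^^^^^^^^^^^^^^^^^^^^^^^^^^^^^^^
cv2.error: OpenCV(4.12.0) /io/opencv/modules/imgproc/src/linefit.cpp:50: error: (-215:Assertion failed) count > 0 in function 'fitLine2D_wods'
```

```bash
python3 - <<'E'
from h import *
s=load('top')
np.set_printoptions(linewidth=250)
im=s['img'].astype(int)
print('u 164..244 R-B');
for v in range(224,260,2): print(v,(im[v,164:248,0]-im[v,164:248,2])[::2])
print('gray')
for v in (228,232,236,240,244,248,252): print(v,im[v,164:248,1][::2])
for uv in [(168,242),(167,236),(169,252),(239,229),(239,250),(241,240)]: print(uv,onplane(s,[uv],.016).round(4),onplane(s,[uv],.034).round(4),onplane(s,[uv],0).round(4))
X=cloud(s)
print((X[258:266,168:180,2]*1000).astype(int))
E
python3 - <<'E'
from h import *
s=load('top');a=cv2.resize(s['img'][218:275,158:250,::-1],None,fx=8.6,fy=8.6,interpolation=cv2.INTER_CUBIC)
cv2.imwrite('pics/c2.png',cv2.convertScaleAbs(a,alpha=1.3))
E
```

```text
u 164..244 R-B
224 [2 0 2 1 1 1 1 0 0 1 1 1 1 2 2 2 2 2 3 3 2 2 0 1 1 1 0 1 1 2 1 1 2 0 2 2 2 2 2 4 3 0]
226 [1 2 1 1 3 2 2 0 0 1 1 1 2 1 1 0 1 3 2 1 2 0 0 1 1 1 2 2 1 1 1 2 3 2 4 2 4 1 1 3 5 5]
228 [ 1  1  0  1  2  1  1  1  3  2  1  0  1  1  1  1  2  2  2  1  1  2  3  6  9 14 16 16 17  6  3  6 33 41 29  9 18  7  2  2  3  7]
230 [ 1  2  1  1  2  1  2  1  2  2  2  1  3  9 16  6  3  5 24 51 52 50 54 59 68 79 81 78 70 26 13 20 59 61 34  8 19 16  0  1  1  2]
232 [ 2  1  7 19 21 25 32 19  5  5  5  6  7 45 81 30  8 13 60 92 90 90 91 90 90 89 84 75 80 79 76 79 80 57 35  7 22 22  1  0  2  2]
234 [ 1  1 47 85 83 82 82 55 34 24 10 11 21 74 90 78 69 80 90 80 58 87 95 95 95 93 80 25 63 93 93 93 91 63 43  7 27 24  1  1  1  1]
236 [ 1  3 52 87 69 43 39 35 55 49 18  7 12 75 93 93 95 94 92 61 19 77 95 95 96 94 80 18 63 96 96 97 95 71 50  8 26 23  1  2  1  1]
238 [ 1  1 36 55 19  1  4  6  3 13 13  7 17 75 95 94 95 95 93 62 16 75 95 96 96 95 79 18 61 95 94 95 95 83 53 11 23 22  0  2  2  2]
240 [ 1  1 31 30  6  3  7  7  2  1  6 10 23 80 97 97 97 97 96 65 12 70 97 97 97 98 83 21 53 94 97 97 96 83 53 11 
[... 2558 characters left out ...]
91 0.3162 0.034 ]] [[0.5615 0.324  0.    ]]
(169, 252) [[0.4865 0.3086 0.016 ]] [[0.4755 0.3046 0.034 ]] [[0.4963 0.3121 0.    ]]
(239, 229) [[0.5675 0.0734 0.016 ]] [[0.5554 0.0726 0.034 ]] [[0.5782 0.0742 0.    ]]
(239, 250) [[0.4825 0.0744 0.016 ]] [[0.4715 0.0735 0.034 ]] [[0.4922 0.0751 0.    ]]
(241, 240) [[0.5219 0.0671 0.016 ]] [[0.5105 0.0664 0.034 ]] [[0.5321 0.0678 0.    ]]
[[70 80 79 78 80 69 67 35 -7  1 -1 -4]
 [ 4 70 80 76 70 70 69 55 -3 -3 -4  1]
 [-1 63 68 67 66 67 58 59  1 -3 -9 -3]
 [-4 47 57 63 61 60 50 51  0 -2 -5 -4]
 [ 0 -5 49 56 52 50 43 42 -5 -4 -2 -2]
 [ 0 -5 -2 47 51 51 40 32  7  2  0  1]
 [ 1  2 -1 -1 36 38 42  2  3  3 -6  3]
 [ 0 -8 -5  0 -4 -5 -6 -2  0  2 -8 -2]]
```

View pics/c2.png

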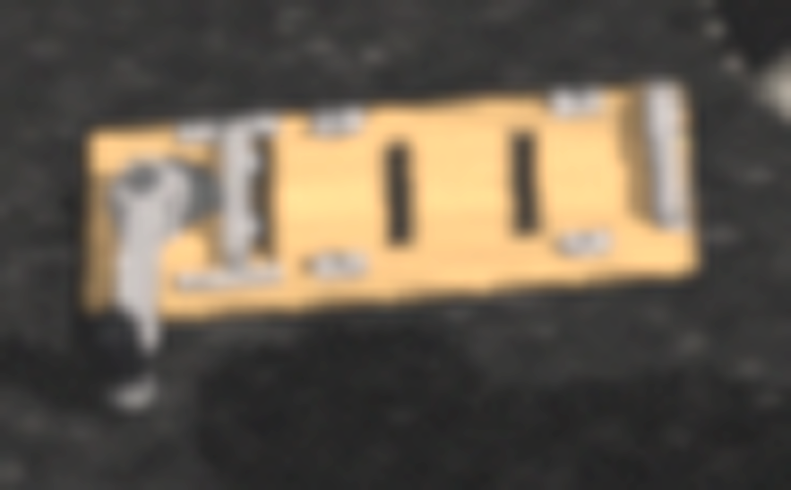

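The crop shows the empty holder clearly: lugs at crop (337,120), (337,265), (576,100) and (584,242), the fixed jaw at (660,155), the pivot at (143,180) and the knob at (112,340) with its base at (135,390). From these I can work out the axis.

```bash
python3 - <<'E'
from h import *
s=load('top')
f=lambda x,y:((x+.5)/8.6-.5+158,(y+.5)/8.6-.5+218)
P={}
for n,x,y,z in [('slot1',398,192,.016),('slot2',523,184,.016),('lugfl',337,122,.024),('lugnl',337,265,.024),('lugfr',576,100,.024),('lugnr',584,242,.024),('TL',90,130,.016),('BLtop',88,300,.016),('BRtop',697,262,.016),('TR',683,84,.016),('pivot',143,180,.041)]:
    P[n]=onplane(s,[f(x,y)],z)[0,:2]; print(n,P[n].round(4))
m=(P['lugfl']+P['lugnl'])/2; k=(P['lugfr']+P['lugnr'])/2
a=m-k; print('lugs',m,k,np.hypot(*a),np.degrees(np.arctan2(a[1],a[0])))
a=P['slot1']-P['slot2'];print('slots',np.degrees(np.arctan2(a[1],a[0])))
C=cloud(s); h=(C[...,2]>.05)&(C[...,2]<.1)&(abs(C[...,0]-.43)<.04)&(abs(C[...,1]-.28)<.06)
v,u=np.nonzero(h); print('knob px',u.min(),u.max(),v.min(),v.max(), 'top surf',np.median(C[h&(C[...,2]>.076)],0), np.median(C[h],0))
# side view: orange centroid, two-view check of knob
q=load('side');D=cloud(q);h=(D[...,2]>.05)&(D[...,2]<.1)&(abs(D[...,0]-.43)<.05)&(abs(D[...,1]-.28)<.06);print('side knob',h.sum(),np.median(D[h],0))
for n,z in(('TL',.016),('BLtop',.016),('BRtop',.016),('TR',.016)): print(n,proj(q,np.r_[P[n],z]))
E
python3 - <<'E'
from h import *
s=load('side');a=cv2.resize(s['img'][212:252,192:272,::-1],None,fx=10,fy=10,interpolation=cv2.INTER_CUBIC)
cv2.imwrite('pics/c3.png',cv2.convertScaleAbs(a,alpha=1.6))
E
```

```text
slot1 [0.5288 0.1937]
slot2 [0.5301 0.1443]
lugfl [0.558 0.218]
lugnl [0.4911 0.2152]
lugfr [0.5638 0.1228]
lugnr [0.4968 0.1193]
TL [0.5645 0.3179]
BLtop [0.485  0.3125]
BRtop [0.4903 0.0756]
TR [0.5748 0.0804]
pivot [0.5233 0.2897]
lugs [0.52459076 0.21658607] [0.53030831 0.1210556 ] 0.09570141931279395 93.42509699839702
slots 91.46686571890545
knob px 168 175 253 263 top surf [0.43166597 0.2876387  0.08098305] [0.42944221 0.28665343 0.07388309]
side knob 47 [0.42770194 0.29359941 0.07114879]
TL [[201.47647625 231.23939329]]
BLtop [[206.17256301 240.78152008]]
BRtop [[262.23817761 231.69587463]]
TR [[255.78686455 222.15262634]]
```

View pics/c3.png

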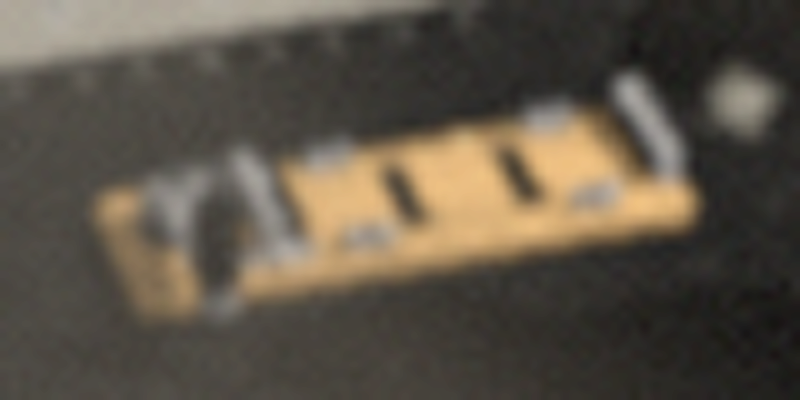

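The side crop shows the same lugs at (330,155), (368,237), (547,117) and (596,195). I'll triangulate them against the top view.

```bash
python3 - <<'E'
from h import *
s=load('top');q=load('side')
f=lambda x,y:((x+.5)/8.6-.5+158,(y+.5)/8.6-.5+218)
g=lambda x,y:((x+.5)/10-.5+192,(y+.5)/10-.5+212)
def tri(a,b):
    A=[];B=[]
    for c,uv in((s,a),(q,b)):
        o,d=ray(c,[uv]);d=d[0]/np.linalg.norm(d[0]);M=np.eye(3)-np.outer(d,d);A.append(M);B.append(M@o)
    return np.linalg.solve(sum(A),sum(B))
for n,a,b,z in [('fl',(337,122),(330,155),.024),('nl',(337,265),(368,237),.024),('fr',(576,100),(547,117),.024),('nr',(584,242),(596,195),.024),('s1',(398,192),(403,193),.016),('s2',(523,184),(520,173),.016)]:
    print(n,tri(f(*a),g(*b)).round(4),onplane(q,[g(*b)],z)[0].round(4))
E
```

```text
fl [0.5601 0.2194 0.022 ] [0.5581 0.2208 0.024 ]
nl [0.495  0.2173 0.0194] [0.4891 0.2198 0.024 ]
fr [0.5658 0.1239 0.0221] [0.5636 0.1255 0.024 ]
nr [0.499  0.1202 0.0212] [0.4953 0.122  0.024 ]
s1 [0.5291 0.1949 0.0171] [0.5323 0.1956 0.016 ]
s2 [0.529  0.145  0.0187] [0.5346 0.1447 0.016 ]
```

```bash
cat >> h.py <<'E'
from scipy.spatial.transform import Rotation as Ro, Slerp
import json
def down(deg):
    c,s=np.cos(np.radians(deg)),np.sin(np.radians(deg)); return Ro.from_matrix([[c,s,0],[s,-c,0],[0,0,-1]])
def plan(wps,p=None,R=None):
    """wps: (x,y,z,phi_deg,nrows); prints rows in tool axes, in calls of <=10"""
    if p is None:
        st=r.get_state(); p=np.array(st['tool_pos']); R=Ro.from_quat(st['eef_rot'])
        x=R.as_matrix()[:,0]; print('at',p.round(4),'phi',np.degrees(np.arctan2(x[1],x[0])).round(2),'q7',st['q'][6].round(2),'t',st['clock'],'F',st['contact_force'].round(1),'open',round(st['opening'],3))
    T=[];U=[]
    for x,y,z,f,n in wps:
        p1=np.array([x,y,z]);R1=down(f); S=Slerp([0,1],Ro.concatenate([R,R1])); P0=p;R0=R
        for i in range(1,n+1):
            pt=P0+(p1-P0)*i/n; Rt=S(i/n)
            d=np.round(R.inv().apply(pt-p),4); w=np.round((R.inv()*Rt).as_rotvec(),3)
            T.append(d.tolist());U.append(w.tolist()); p=p+R.apply(d); R=R*Ro.from_rotvec(w)
    for i in range(0,len(T),10): print(json.dumps({'translation':T[i:i+10],'turn':U[i:i+10]}))
E
python3 - <<'E'
from h import *
plan([(.40,-.46,.22,50,7),(.52,-.1,.22,110,8),(.45,.28,.20,183.2,10)])
C=cloud(load('top'))
k=(C[...,2]>.05)&(C[...,1]>.1)&(C[...,1]<.42)&(C[...,0]>.55)&(C[...,0]<.9); print('toaster/oil near x',np.percentile(C[k][:,0],1))
E
```

```text
at [ 0.1416 -0.6081  0.2023] phi 13.11 q7 -0.22 t 0.1 F [0.6 0.  0.7] open 0.998
{"translation": [[0.0408, -0.0122, -0.0025], [0.0417, -0.0085, -0.0025], [0.0423, -0.0046, -0.0025], [0.0425, -0.0006, -0.0026], [0.0424, 0.0032, -0.0025], [0.042, 0.0071, -0.0025], [0.0411, 0.011, -0.0025], [0.0441, -0.0174, 0.0], [0.046, -0.0115, 0.0001], [0.0472, -0.0054, -0.0]], "turn": [[-0.0, -0.0, -0.092], [-0.0, -0.0, -0.092], [-0.001, -0.0, -0.092], [0.0, -0.0, -0.092], [-0.0, -0.0, -0.092], [-0.0, -0.0, -0.092], [-0.0, -0.0, -0.092], [-0.0, -0.0, -0.131], [-0.0, -0.0, -0.131], [-0.0, -0.0, -0.131]]}
{"translation": [[0.0474, 0.0008, 0.0], [0.0469, 0.0069, 0.0], [0.0456, 0.0131, 0.0001], [0.0436, 0.0188, 0.0], [0.0407, 0.0244, -0.0], [0.0381, 0.0064, 0.002], [0.037, 0.0112, 0.002], [0.0352, 0.0159, 0.002], [0.0329, 0.0202, 0.0019], [0.0301, 0.0242, 0.002]], "turn": [[0.0, -0.0, -0.131], [0.0, -0.0, -0.13], [0.0, -0.0, -0.131], [0.0, -0.001, -0.131], [0.0, 0.0, -0.131], [-0.0, 0.0, -0.128], [-0.0, 0.0, -0.128], [-0.0, 0.0, -0.127], [-0.0, 0.0, -0.128], [-0.0, 0.0, -0.128]]}
{"translation": [[0.0268, 0.0279, 0.002], [0.023, 0.0311, 0.002], [0.0188, 0.0337, 0.002], [0.0144, 0.0358, 0.002], [0.0097, 0.0374, 0.0019]], "turn": [[-0.0, 0.0, -0.128], [-0.0, 0.0, -0.127], [-0.0, 0.0, -0.128], [-0.0, 0.0, -0.128], [-0.0, 0.0, -0.128]]}
toaster/oil near x 0.658339699355122
```

Call:
servo_tool(translation=[[0.041, -0.012, -0.003], [0.042, -0.008, -0.003], [0.042, -0.005, -0.003], [0.042, -0.001, -0.003], [0.042, 0.003, -0.003], [0.042, 0.007, -0.003], [0.041, 0.011, -0.002], [0.044, -0.017, 0], [0.046, -0.012, 0], [0.047, -0.005, 0]], turn=[[0, 0, -0.092], [0, 0, -0.092], [0, 0, -0.092], [0, 0, -0.092], [0, 0, -0.092], [0, 0, -0.092], [0, 0, -0.092], [0, 0, -0.131], [0, 0, -0.131], [0, 0, -0.131]], grip=0.6)

```text
clock: 1.35
tool_pos: [0.4445, -0.3246, 0.2227]
eef_rot: [0.805, 0.593, -0.0, -0.0]
contact_force: [0.7, 0.1, 0.1]
opening: 0.601
finger_force: 0.0
```

Call:
servo_tool(translation=[[0.047, 0.001, 0], [0.047, 0.007, 0], [0.046, 0.013, 0], [0.044, 0.019, 0], [0.041, 0.024, 0], [0.038, 0.006, 0.002], [0.037, 0.011, 0.002], [0.035, 0.016, 0.002], [0.033, 0.02, 0.002], [0.03, 0.024, 0.002]], turn=[[0, 0, -0.131], [0, 0, -0.131], [0, 0, -0.131], [0, 0, -0.131], [0, 0, -0.131], [0, 0, -0.128], [0, 0, -0.128], [0, 0, -0.128], [0, 0, -0.128], [0, 0, -0.128]])

```text
clock: 2.6
tool_pos: [0.4827, 0.0896, 0.2127]
eef_rot: [0.284, 0.959, -0.0, -0.0]
contact_force: [-0.3, 1.0, 0.4]
opening: 0.601
finger_force: 0.0
```

Call:
servo_tool(translation=[[0.027, 0.028, 0.002], [0.023, 0.031, 0.002], [0.019, 0.034, 0.002], [0.014, 0.036, 0.002], [0.01, 0.037, 0.002], [0, 0, 0], [0, 0, 0]], turn=[[0, 0, -0.128], [0, 0, -0.128], [0, 0, -0.128], [0, 0, -0.128], [0, 0, -0.128], [0, 0, 0], [0, 0, 0]])

```text
clock: 3.48
tool_pos: [0.4477, 0.2776, 0.2025]
eef_rot: [-0.029, 1.0, -0.001, -0.0]
contact_force: [0.5, 0.8, -0.6]
opening: 0.6
finger_force: 0.0
```

```bash
python3 - <<'E'
from h import *
for n in('top','side'):
    s=snap(n);C=cloud(s); im=s['img'].astype(np.float32)
    box=(370,205,420,268) if n=='top' else None
    if box is None:
        p=proj(s,[[.43,-.45,.011],[.59,-.45,.011]]); print(p)
        box=(int(p[:,0].min())-25,int(p[:,1].min())-20,int(p[:,0].max())+25,int(p[:,1].max())+20)
    u0,v0,u1,v1=box; F=8
    big=cv2.resize(im[v0:v1,u0:u1,1],None,fx=F,fy=F,interpolation=cv2.INTER_CUBIC)
    m=(big>(118 if n=='top' else 100)).astype(np.uint8); L,l,st,_=cv2.connectedComponentsWithStats(m)
    ctr=proj(s,[.505,-.448,.022])[0]; i=l[int((ctr[1]-v0)*F),int((ctr[0]-u0)*F)]; print(n,i,st[i])
    c=max(cv2.findContours((l==i).astype(np.uint8),0,1)[0],key=len)[:,0]; uv=(c+.5)/F-.5+[u0,v0]
    W=onplane(s,uv,.022)[:,:2].astype(np.float32); print(n,'top face',cv2.minAreaRect(W))
    k=(C[...,2]>.014)&(C[...,2]<.035)&(abs(C[...,0]-.5)<.12)&(abs(C[...,1]+.45)<.06); P=C[k]
    print('cloud',k.sum(),np.median(P[:,2]),cv2.minAreaRect(P[:,:2].astype(np.float32)),P[:,:2].mean(0))
    cv2.imwrite(f'pics/st_{n}.png',cv2.resize(s['img'][v0:v1,u0:u1,::-1],None,fx=6,fy=6,interpolation=cv2.INTER_CUBIC))
plan([(.434,.286,.12,183.2,4),(.434,.286,.048,183.2,4)])
E
```

```text
top 2 [   68   102   205   317 33773]
top top face ((0.5066695213317871, -0.44837960600852966), (0.15867270529270172, 0.05003908649086952), 5.439523696899414)
cloud 552 0.021111044687876834 ((0.5105029940605164, -0.4467574954032898), (0.15299631655216217, 0.052323728799819946), 6.151827335357666) [ 0.50724248 -0.44577918]
[[381.47322318 222.02695308]
 [365.14947987 205.58259562]]
side 6 [ 173  157  188  133 9297]
side top face ((0.505156397819519, -0.4471956491470337), (0.15616624057292938, 0.04473181813955307), 5.215280055999756)
cloud 237 0.024388771824569888 ((0.521650493144989, -0.44612953066825867), (0.07982715964317322, 0.20948342978954315), 82.06613159179688) [ 0.50252086 -0.44317345]
at [0.448  0.2771 0.2027] phi -176.75 q7 0.29 t 3.575 F [ 0.8 -0.7  0. ] open 0.601
{"translation": [[0.0034, 0.0025, 0.0207], [0.0034, 0.0024, 0.0206], [0.0033, 0.0025, 0.0207], [0.0034, 0.0024, 0.0207], [-0.0, 0.0, 0.018], [-0.0, 0.0, 0.018], [-0.0, 0.0, 0.018], [-0.0, 0.0, 0.018]], "turn": [[-0.0, -0.0, 0.0], [-0.001, -0.0, 0.0], [-0.0, -0.0, 0.001], [-0.001, -0.0, -0.0], [0.0, -0.0, -0.0], [0.0, -0.0, -0.0], [0.0, -0.0, -0.0], [0.0, -0.0, -0.0]]}
```

Call:
servo_tool(translation=[[0.0034, 0.0025, 0.021], [0.0034, 0.0025, 0.021], [0.0034, 0.0025, 0.021], [0.0034, 0.0025, 0.02], [0, 0, 0.018], [0, 0, 0.018], [0, 0, 0.018], [0, 0, 0.018], [0, 0, 0]], turn=[[0, 0, 0], [0, 0, 0], [0, 0, 0], [0, 0, 0], [0, 0, 0], [0, 0, 0], [0, 0, 0], [0, 0, 0], [0, 0, 0]])

```text
clock: 4.7
tool_pos: [0.4334, 0.2861, 0.0471]
eef_rot: [-0.029, 1.0, -0.001, -0.001]
contact_force: [-0.5, 0.1, -0.4]
opening: 0.599
finger_force: 0.0
```

Call:
servo_tool(translation=[[0, 0, 0], [0, 0, 0], [0, 0, 0], [0, 0, 0], [0, 0, 0]], turn=[[0, 0, 0], [0, 0, 0], [0, 0, 0], [0, 0, 0], [0, 0, 0]], grip=0.0, grip_force=8)

```text
clock: 5.32
tool_pos: [0.4336, 0.2897, 0.0488]
eef_rot: [-0.03, 1.0, 0.001, 0.001]
contact_force: [-1.1, 0.9, 10.5]
opening: 0.055
finger_force: 6.5
```

```bash
python3 - <<'E'
from h import *
s=snap('top');q=snap('side');p=proj(s,[.434,.287,.06])[0];g=proj(q,[.434,.287,.06])[0]
print(p,g,r.get_state())
f=lambda s,p:cv2.resize(s['img'][int(p[1])-30:int(p[1])+30,int(p[0])-40:int(p[0])+40,::-1],(400,300),interpolation=cv2.INTER_CUBIC)
cv2.imwrite('pics/g1.png',cv2.convertScaleAbs(np.hstack([f(s,p),f(q,g)]),alpha=1.6))
E
```

```text
[172.09588225 258.71374723] [214.31486876 236.92811459] {'clock': 5.425, 'q': array([-0.2566054 ,  0.9007629 , -0.72032536,  1.98269926,  1.00133213,
        0.66002472, -0.01270722]), 'qd': array([ 0.0014343 , -0.00370549, -0.00272284,  0.00240465, -0.00181347,
        0.00242066,  0.00013089]), 'joint_torque': array([ 4.77166772e-01, -4.36122108e+01, -6.20212421e+00, -5.56102350e+00,
        1.28375455e-01,  1.31310923e-01, -1.76217291e-04]), 'tool_pos': array([0.43375513, 0.28966531, 0.0492562 ]), 'eef_rot': array([-3.00115309e-02,  9.99548343e-01,  1.28047301e-03,  8.81773899e-04]), 'contact_force': array([-1.34132692, -0.15998323,  9.58813429]), 'moment': array([ 0.18084796,  0.01302474, -0.05513692]), 'finger_force': 5.1047502004075795, 'opening': 0.008321632358193517}
```

View pics/g1.png

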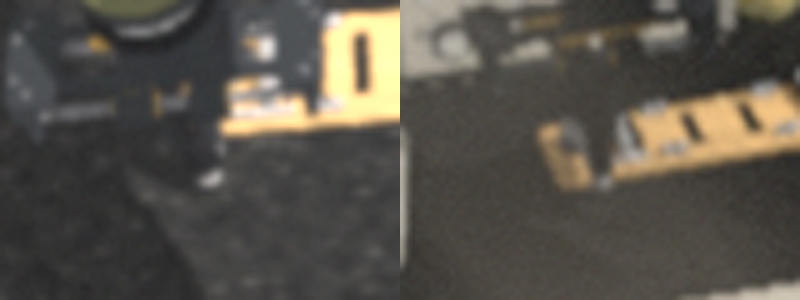

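The view shows the lever tip, bright, at about (174,263) in the top image, and dark fingers around it, but no knob visible between them. I'll check the depth there.

```bash
python3 - <<'E'
from h import *
np.set_printoptions(linewidth=250)
s=load('top');C=cloud(s)
print('z mm u160..184');
for v in range(244,268): print(v,(C[v,160:186,2]*1000).astype(int))
print(s['img'][250:266,162:182,0])
o=C[262,173];print(o,C[258,172],C[254,170])
q=load('side');D=cloud(q); print('side')
for v in range(222,246): print(v,(D[v,200:226,2]*1000).astype(int))
E
```

```text
z mm u160..184
244 [188 187 186 187 188 189 186 181 184 180 182 184 179 180 177 177 174 167 155  22  15  11  17  19  26  34]
245 [184 178 182 176 175 179  -8  -3   0  10 169 175 170 173 174 170 171 173 165  12  15  16  12  18  33  34]
246 [169 169 173 158 148 130 128 130  -7   9 170 166 173 170 173 168 172 171 164 163 166 160 163 165 165 165]
247 [169 167 169 165 144 131 167 161 163 168 171 173 173 171 170 172 169 171 162 163 166 164 166 164 162 162]
248 [170 177 172 165 164 167 163 163 165 168 170 171 169 170 167 172 173 168 152 165 160 166 162 155  12  18]
249 [175 170 170 162 162 163 162 160 159 160 171 168 170 174 174 168 172 171 162  13  16  11  15  10  11  21]
250 [172 171 167 165 132 131 131 129 113 101 165 168 165 162 163 165 164 160 155  24  19  16  19  22  15  19]
251 [166 165 166 154 124 128 122 128 115 103 159 157 160 158 159 162 156 154 154  19  20  17  22  19  17  16]
252 [160 160 159 156 119 123 122 119 109 101 157 156 153 153 153 155 154  13  19  12   9  11  14  15  12  12]
253 [154 151 154 158 118 117 111 109 107 106  84 113 107 109 107 113  42  16  15  12   6  12  1
[... 4387 characters left out ...]
16 13 18 19 20 56 59 60 59 54 55 14 16 16 16 15 21 20 22 18]
239 [-1  3  7  5 11 21 20 18 20 20 24 51 55 57 59 53 52 13 15 14 17 15  5  7  7 13]
240 [ 5  2  5  1  1 17 20 15 26 19 21 16 53 51 55 46 15 10  9 14 10  9 11  5  5  6]
241 [ 1  2  0  6  7 17 13 22 17 16 15 11 44 42 40 43  5  6  0  3  1  6  3  2  6  2]
242 [ 4  9  3  2  4  3 15 13  8 13 15  8 37 44 38 41  5  4  2  7  1  6  6  3  3  1]
243 [   6    0    0    0    0 1077    9    2    0   10    4    5    3    4    4   -2    1    2    3    1    6    5   -2    8    5    2]
244 [ 1  2 -3  5  0  1  0  3  4  2  2  0  1  5  0  2 10  1 -5  0  8 -2  1  0  7  5]
245 [ 4  3  0  1  2  1  0  4  4 -1  3  3  0  2  3  1  3  0  3  4  4  6  0  6  0  4]
```

Depth suggests the fingertips ended up about at knob-top height (z ≈ 0.08) though the TCP reads 0.049. I'll lift off, open and measure the tips.

Call:
servo_tool(translation=[[0, 0, 0], [0, 0, -0.02], [0, 0, -0.03], [0, 0, -0.03], [0, 0, 0], [0, 0, 0]], turn=[[0, 0, 0], [0, 0, 0], [0, 0, 0], [0, 0, 0], [0, 0, 0], [0, 0, 0]], grip=0.4)

```text
clock: 6.18
tool_pos: [0.4332, 0.2871, 0.1273]
eef_rot: [-0.029, 1.0, -0.001, -0.0]
contact_force: [0.6, -0.6, 0.4]
opening: 0.403
finger_force: 0.0
```

```bash
python3 - <<'E'
from h import *
np.set_printoptions(linewidth=250)
s=snap('top');q=snap('side');st=r.get_state();print(st['tool_pos'],st['opening'],st['contact_force'])
t=st['tool_pos']
for n,c in(('top',s),('side',q)):
    C=cloud(c); k=(abs(C[...,0]-t[0])<.05)&(abs(C[...,1]-t[1])<.07)&(C[...,2]>.042)
    P=C[k]; print(n)
    for lo in np.arange(.045,.2,.01):
        Q=P[(P[:,2]>=lo)&(P[:,2]<lo+.01)]
        if len(Q): print(lo.round(3),len(Q),'x',Q[:,0].min().round(3),Q[:,0].max().round(3),'y',np.sort(Q[:,1])[::max(1,len(Q)//8)].round(3))
f=lambda s,p:cv2.resize(s['img'][int(p[1])-36:int(p[1])+24,int(p[0])-40:int(p[0])+40,::-1],(400,300),interpolation=cv2.INTER_CUBIC)
X=[.434,.287,.06]
cv2.imwrite('pics/g2.png',cv2.convertScaleAbs(np.hstack([f(s,proj(s,X)[0]),f(q,proj(q,X)[0])]),alpha=2))
E
```

```text
[0.43295874 0.28715866 0.12688566] 0.39392330301309364 [-0.05863825  0.30349693 -1.48174763]
top
0.045 10 x 0.425 0.483 y [0.279 0.28  0.28  0.282 0.282 0.286 0.289 0.291 0.292 0.296]
0.055 12 x 0.424 0.439 y [0.278 0.279 0.28  0.28  0.283 0.284 0.284 0.286 0.287 0.293 0.294 0.296]
0.065 12 x 0.422 0.444 y [0.279 0.28  0.281 0.282 0.282 0.285 0.285 0.288 0.289 0.291 0.295 0.298]
0.075 26 x 0.424 0.439 y [0.278 0.281 0.283 0.285 0.287 0.288 0.29  0.293 0.296]
0.085 3 x 0.428 0.44 y [0.287 0.288 0.292]
0.155 9 x 0.423 0.436 y [0.257 0.26  0.302 0.303 0.303 0.306 0.308 0.311 0.314]
0.165 20 x 0.42 0.441 y [0.252 0.257 0.262 0.264 0.266 0.303 0.303 0.306 0.307 0.312]
0.175 25 x 0.418 0.436 y [0.251 0.252 0.257 0.261 0.301 0.302 0.308 0.311 0.315]
0.185 24 x 0.422 0.439 y [0.253 0.256 0.261 0.265 0.303 0.305 0.306 0.312]
0.195 12 x 0.419 0.443 y [0.303 0.307 0.307 0.308 0.309 0.309 0.31  0.312 0.313 0.315 0.315 0.316]
side
0.045 8 x 0.426 0.458 y [0.285 0.29  0.29  0.294 0.298 0.3   0.3   0.301]
0.055 8 x 0.421 0.433 y [0.285 0.287 0.29  0.295 0.298 0.299 0.3   0.301]
0.065 15 x 0.419 0.439 y [0.285 0.286 0.287 0.289 0.29  0.29  0.292 0.294 0.294 0.295 0.297 0.298 0.299 0.3   0.301]
0.075 11 x 0.417 0.433 y [0.284 0.285 0.285 0.287 0.289 0.29  0.292 0.293 0.296 0.298 0.3  ]
0.085 7 x 0.424 0.435 y [0.287 0.291 0.292 0.295 0.295 0.297 0.299]
0.155 2 x 0.428 0.436 y [0.267 0.308]
0.165 12 x 0.416 0.444 y [0.256 0.262 0.265 0.266 0.269 0.307 0.308 0.311 0.313 0.315 0.317 0.319]
0.175 24 x 0.415 0.441 y [0.256 0.262 0.264 0.268 0.27  0.309 0.312 0.319]
0.185 23 x 0.418 0.442 y [0.256 0.26  0.264 0.266 0.269 0.27  0.306 0.31  0.314 0.315 0.319 0.321]
0.195 20 x 0.414 0.441 y [0.256 0.261 0.263 0.267 0.268 0.306 0.31  0.314 0.319 0.322]
```

View pics/g2.png

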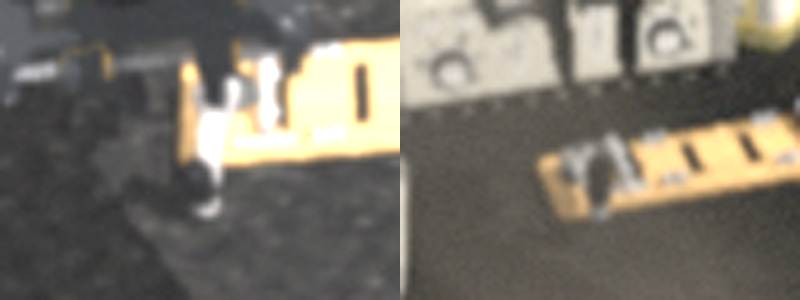

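The fingers hang at tip z ≈ 0.160 while the TCP reads 0.127. So the real tips are about 33–34 mm above the reported TCP, with x and y agreeing. I'll correct for that: tip at 0.048 means TCP at 0.014.

Call:
servo_tool(translation=[[0, 0.001, 0.025], [0, 0.001, 0.025], [0, 0, 0.025], [0, 0, 0.02], [0, 0, 0.018], [0, 0, 0]], turn=[[0, 0, 0], [0, 0, 0], [0, 0, 0], [0, 0, 0], [0, 0, 0], [0, 0, 0]])

```text
clock: 7.02
tool_pos: [0.432, 0.2889, 0.0133]
eef_rot: [-0.03, 1.0, -0.001, -0.002]
contact_force: [-0.4, 0.5, 0.6]
opening: 0.404
finger_force: 0.0
```

Call:
servo_tool(translation=[[0, 0, 0], [0, 0, 0], [0, 0, 0], [0, 0, 0]], turn=[[0, 0, 0], [0, 0, 0], [0, 0, 0], [0, 0, 0]], grip=0.0, grip_force=8)

```text
clock: 7.52
tool_pos: [0.4334, 0.2905, 0.0154]
eef_rot: [-0.03, 1.0, 0.0, 0.0]
contact_force: [-0.1, 1.8, 1.5]
opening: 0.234
finger_force: 8.0
```

Call:
servo_tool(translation=[[-0.0005, 0.0092, 0], [-0.0005, 0.0092, 0], [-0.0005, 0.0092, 0], [-0.0005, 0.0092, 0], [-0.0005, 0.0092, 0], [-0.0005, 0.0092, 0], [-0.0005, 0.0092, 0]], turn=[[0, 0, 0.105], [0, 0, 0.105], [0, 0, 0.105], [0, 0, 0.105], [0, 0, 0.105], [0, 0, 0.105], [0, 0, 0.105]], grip_force=12)

```text
clock: 8.4
tool_pos: [0.4539, 0.349, 0.0154]
eef_rot: [0.333, 0.943, -0.001, 0.001]
contact_force: [1.5, -1.5, 2.0]
opening: 0.231
finger_force: 12.0
```

```bash
python3 - <<'E'
from h import *
plan([(.5217+.088*np.cos(np.radians(a)),.2925+.088*np.sin(np.radians(a)),.015,a,1) for a in np.linspace(135.2,91.2,8)])
E
```

```text
at [0.4539 0.349  0.0154] phi 141.07 q7 -0.63 t 8.4 F [ 1.5 -1.5  2. ] open 0.231
{"translation": [[-0.0007, 0.0077, 0.0004], [-0.0005, 0.0096, -0.0], [-0.0006, 0.0096, -0.0], [-0.0005, 0.0097, -0.0], [-0.0005, 0.0096, -0.0], [-0.0006, 0.0096, -0.0], [-0.0005, 0.0097, -0.0], [-0.0005, 0.0096, -0.0]], "turn": [[-0.0, 0.003, 0.102], [-0.0, -0.0, 0.11], [-0.0, -0.0, 0.11], [-0.0, -0.0, 0.11], [-0.0, 0.0, 0.109], [-0.0, 0.0, 0.11], [-0.0, 0.0, 0.11], [-0.0, 0.0, 0.109]]}
```

Call:
servo_tool(translation=[[-0.0007, 0.0078, 0], [-0.0005, 0.0096, 0], [-0.0005, 0.0096, 0], [-0.0005, 0.0096, 0], [-0.0005, 0.0096, 0], [-0.0005, 0.0096, 0], [-0.0005, 0.0096, 0], [-0.0005, 0.0096, 0], [0, 0.002, 0], [0, 0, 0]], turn=[[0, 0, 0.103], [0, 0, 0.11], [0, 0, 0.11], [0, 0, 0.11], [0, 0, 0.11], [0, 0, 0.11], [0, 0, 0.11], [0, 0, 0.11], [0, 0, 0], [0, 0, 0]])

```text
clock: 9.65
tool_pos: [0.5175, 0.3809, 0.0153]
eef_rot: [0.699, 0.715, -0.003, -0.0]
contact_force: [-5.5, -1.4, 5.1]
opening: 0.233
finger_force: 12.0
```

Call:
servo_tool(translation=[[0, 0, 0], [0, 0, 0], [0, 0, 0]], turn=[[0, 0, 0], [0, 0, 0], [0, 0, 0]], grip=0.45)

```text
clock: 10.02
tool_pos: [0.5206, 0.3818, 0.015]
eef_rot: [0.699, 0.715, 0.0, 0.0]
contact_force: [-0.5, -1.5, -0.8]
opening: 0.45
finger_force: 0.0
```

```bash
python3 - <<'E'
from h import *
s=snap('top');C=cloud(s)
for lo in(.03,.06):
    k=(C[...,2]>lo)&(C[...,2]<.4)&(C[...,0]>.4)&(C[...,0]<.64)&(C[...,1]<-.3)&(C[...,1]>-.62); P=C[k]; print(lo,len(P)); 
    if len(P): print(P.min(0),P.max(0))
h=(C[...,2]>.05)&(C[...,2]<.1)&(abs(C[...,0]-.52)<.04)&(abs(C[...,1]-.38)<.04);print(h.sum())
plan([(.5206,.38,.16,91.2,4),(.50,0.,.2,60,10),(.47,-.30,.2,15,8),(.51,-.447,.15,5.5,5),(.51,-.447,.02,5.5,5)])
E
```

```text
0.03 482
[ 0.43959052 -0.61996819  0.03001669] [ 0.56563947 -0.30029947  0.10605864]
0.06 201
[ 0.44741713 -0.61996819  0.06030709] [ 0.52771417 -0.58291244  0.10605864]
5
at [0.5205 0.3818 0.0149] phi 91.24 q7 -1.15 t 10.075 F [ 0.3 -0.3 -0.3] open 0.453
{"translation": [[-0.0005, 0.0, -0.0363], [-0.0004, 0.0, -0.0362], [-0.0005, 0.0001, -0.0363], [-0.0004, -0.0, -0.0363], [-0.038, -0.0028, -0.004], [-0.038, -0.0008, -0.004], [-0.038, 0.0013, -0.004], [-0.038, 0.0033, -0.004], [-0.0376, 0.0054, -0.004], [-0.0373, 0.0075, -0.004]], "turn": [[0.0, 0.0, 0.0], [0.0, 0.0, 0.0], [0.0, 0.0, 0.001], [0.0, 0.0, -0.0], [0.0, -0.0, 0.054], [0.0, -0.0, 0.055], [0.0, -0.0, 0.054], [0.0, -0.0, 0.055], [0.0, -0.0, 0.054], [0.0, -0.0, 0.055]]}
{"translation": [[-0.0369, 0.0095, -0.004], [-0.0363, 0.0115, -0.0039], [-0.0356, 0.0134, -0.004], [-0.0348, 0.0153, -0.004], [-0.0344, 0.0155, -0.0], [-0.0326, 0.0188, -0.0], [-0.0307, 0.0219, -0.0], [-0.0284, 0.0248, -0.0], [-0.0258, 0.0275, -0.0], [-0.023, 0.0298, -0.0]], "turn": [[0.0, -0.0, 0.054], [0.0, -0.0, 0.054], [0.0, -0.0, 0.055], [0.0, -0.0, 0.054], [0.0, -0.0, 0.098], [0.0, -0.0, 0.098], [0.0, -0.0, 0.099], [0.0, -0.0, 0.098], [0.0, -0.0, 0.098], [0.0, -0.0, 0.098]]}
{"translation": [[-0.02, 0.032, -0.0], [-0.0167, 0.0338, -0.0], [0.0001, 0.0305, 0.01], [0.0012, 0.0304, 0.01], [0.0021, 0.0304, 0.01], [0.0031, 0.0303, 0.01], [0.0041, 0.0302, 0.01], [-0.0, -0.0, 0.026], [-0.0, -0.0, 0.026], [-0.0, -0.0, 0.026]], "turn": [[0.0, -0.0, 0.098], [0.0, -0.0, 0.099], [0.0, -0.0, 0.033], [0.0, -0.0, 0.033], [0.0, -0.0, 0.033], [0.0, -0.0, 0.033], [0.0, -0.0, 0.034], [0.0, -0.0, -0.0], [0.0, -0.0, -0.0], [0.0, -0.0, -0.0]]}
{"translation": [[-0.0, -0.0, 0.026], [-0.0, -0.0001, 0.026]], "turn": [[0.0, -0.0, -0.0], [0.0, -0.0, -0.0]]}
```

Call:
servo_tool(translation=[[0, 0, -0.036], [0, 0, -0.036], [0, 0, -0.036], [0, 0, -0.036], [-0.038, -0.003, -0.004], [-0.038, -0.001, -0.004], [-0.038, 0.001, -0.004], [-0.038, 0.003, -0.004], [-0.038, 0.005, -0.004], [-0.037, 0.008, -0.004]], turn=[[0, 0, 0], [0, 0, 0], [0, 0, 0], [0, 0, 0], [0, 0, 0.054], [0, 0, 0.055], [0, 0, 0.054], [0, 0, 0.055], [0, 0, 0.054], [0, 0, 0.055]])

```text
clock: 11.32
tool_pos: [0.5072, 0.1525, 0.1832]
eef_rot: [0.807, 0.591, 0.0, 0.0]
contact_force: [0.7, -0.7, -0.1]
opening: 0.444
finger_force: 0.0
```

Call:
servo_tool(translation=[[-0.037, 0.01, -0.004], [-0.036, 0.011, -0.004], [-0.036, 0.013, -0.004], [-0.035, 0.015, -0.004], [-0.034, 0.016, 0], [-0.033, 0.019, 0], [-0.031, 0.022, 0], [-0.028, 0.025, 0], [-0.026, 0.027, 0], [-0.023, 0.03, 0]], turn=[[0, 0, 0.054], [0, 0, 0.054], [0, 0, 0.055], [0, 0, 0.054], [0, 0, 0.098], [0, 0, 0.098], [0, 0, 0.098], [0, 0, 0.098], [0, 0, 0.098], [0, 0, 0.098]], grip=0.8)

```text
clock: 12.58
tool_pos: [0.4767, -0.2249, 0.1992]
eef_rot: [0.974, 0.227, 0.0, 0.0]
contact_force: [-0.3, 0.7, -0.5]
opening: 0.798
finger_force: 0.0
```

Call:
servo_tool(translation=[[-0.02, 0.032, 0], [-0.017, 0.034, 0], [0, 0.03, 0.01], [0.001, 0.03, 0.01], [0.002, 0.03, 0.01], [0.003, 0.03, 0.01], [0.004, 0.03, 0.01], [0, 0, 0.02], [0, 0, 0]], turn=[[0, 0, 0.098], [0, 0, 0.098], [0, 0, 0.033], [0, 0, 0.033], [0, 0, 0.033], [0, 0, 0.033], [0, 0, 0.033], [0, 0, 0], [0, 0, 0]])

```text
clock: 13.7
tool_pos: [0.5075, -0.4435, 0.1273]
eef_rot: [0.999, 0.05, -0.001, -0.001]
contact_force: [0.3, 0.8, 0.4]
opening: 0.803
finger_force: 0.0
```

```bash
python3 - <<'E'
from h import *
s=snap('top');q=snap('side');t=r.get_state()['tool_pos']
for n,c in(('top',s),('side',q)):
    C=cloud(c); k=(abs(C[...,0]-t[0])<.03)&(abs(C[...,1]-t[1])<.065)&(C[...,2]>.08)&(C[...,2]<t[2]+.075)
    P=C[k];print(n,len(P),'zmin',np.percentile(P[:,2],[1,5]),'x',np.percentile(P[:,0],[3,50,97]).round(4)); Y=P[:,1]; print('y',np.percentile(Y[Y>t[1]],[3,50,97]),np.percentile(Y[Y<t[1]],[3,50,97]))
C=cloud(s);k=(C[...,2]>.05)&(C[...,2]<.1)&(abs(C[...,0]-.48)<.1)&(abs(C[...,1]-.34)<.08);print('knob',k.sum(),C[k].mean(0))
k=(C[...,2]>.014)&(C[...,2]<.035)&(abs(C[...,0]-.5)<.12)&(abs(C[...,1]+.45)<.06);print('stone',k.sum(),cv2.minAreaRect(C[k][:,:2].astype(np.float32)))
plan([(.51,-.447,.02,5.5,5),(.51,-.447,-.029,5.5,4)])
E
```

```text
top 62 zmin [0.16055025 0.16431701] x [0.4991 0.5041 0.5201]
y [-0.40961029 -0.40939189 -0.40917348] [-0.49575798 -0.48329533 -0.47926237]
side 78 zmin [0.16360418 0.16843738] x [0.4885 0.4995 0.52  ]
y [-0.41240673 -0.39655583 -0.39098636] [-0.49188232 -0.48258215 -0.4768778 ]
knob 59 [0.51307944 0.37382768 0.07039153]
stone 494 ((0.5089837312698364, -0.4464869499206543), (0.15172061324119568, 0.05418746545910835), 5.745454788208008)
at [ 0.509  -0.4438  0.1294] phi 5.75 q7 -0.95 t 13.8 F [-0.2  0.4 -0.1] open 0.798
{"translation": [[0.0001, 0.0007, 0.0219], [0.0002, 0.0006, 0.0218], [0.0001, 0.0007, 0.0219], [0.0001, 0.0006, 0.0219], [0.0002, 0.0007, 0.0219], [-0.0, -0.0, 0.0122], [-0.0, -0.0, 0.0123], [-0.0, -0.0, 0.0122], [-0.0001, -0.0, 0.0123]], "turn": [[-0.0, -0.0, 0.001], [-0.0, -0.0, 0.001], [-0.0, -0.0, 0.001], [-0.0, -0.0, 0.001], [-0.0, -0.0, 0.0], [-0.0, -0.0, 0.0], [-0.0, -0.0, 0.0], [-0.0, -0.0, 0.0], [-0.0, -0.0, 0.0]]}
```

The lever is open: the knob is now at (0.513, 0.374). The tip offset of 34 mm is confirmed too. Descending on the stone.

Call:
servo_tool(translation=[[0, 0.0007, 0.022], [0, 0.0007, 0.022], [0, 0.0007, 0.022], [0, 0.0007, 0.022], [0, 0.0007, 0.022], [0, 0, 0.014], [0, 0, 0.014], [0, 0, 0.01], [0, 0, 0.008], [0, 0, 0]], turn=[[0, 0, 0], [0, 0, 0], [0, 0, 0], [0, 0, 0], [0, 0, 0], [0, 0, 0], [0, 0, 0], [0, 0, 0], [0, 0, 0], [0, 0, 0]])

```text
clock: 15.05
tool_pos: [0.5088, -0.4476, -0.0275]
eef_rot: [0.999, 0.05, -0.0, -0.0]
contact_force: [-0.8, 0.1, 1.3]
opening: 0.8
finger_force: 0.0
```

```bash
python3 - <<'E'
from h import *
plan([(.51,-.447,-.029,5.5,1)])
E
```

```text
at [ 0.5088 -0.4476 -0.0275] phi 5.72 q7 -0.98 t 15.05 F [-0.8  0.1  1.3] open 0.8
{"translation": [[0.0012, -0.0004, 0.0015]], "turn": [[-0.0, 0.001, 0.004]]}
```

Call:
servo_tool(translation=[[0, 0, 0.0015], [0, 0, 0], [0, 0, 0], [0, 0, 0], [0, 0, 0], [0, 0, 0]], turn=[[0, 0, 0], [0, 0, 0], [0, 0, 0], [0, 0, 0], [0, 0, 0], [0, 0, 0]], grip=0.0, grip_force=35)

```text
clock: 15.8
tool_pos: [0.5092, -0.4475, -0.0281]
eef_rot: [0.999, 0.05, 0.0, -0.0]
contact_force: [-1.0, 1.6, 5.5]
opening: 0.561
finger_force: 35.0
```

Call:
servo_tool(translation=[[0, 0, -0.01], [0, 0, -0.025], [0, 0, -0.035], [0, 0, -0.04], [0, 0, -0.02], [0, 0, 0], [0, 0, 0]], turn=[[0, 0, 0], [0, 0, 0], [0, 0, 0], [0, 0, 0], [0, 0, 0], [0, 0, 0], [0, 0, 0]])

```text
clock: 16.68
tool_pos: [0.5079, -0.447, 0.0998]
eef_rot: [0.999, 0.05, -0.001, -0.001]
contact_force: [-0.5, 0.1, -4.4]
opening: 0.562
finger_force: 35.0
```

```bash
python3 - <<'E'
from h import *
plan([(.48,-.30,.14,20,5),(.51,0.,.14,75,9),(.5287,.177,.12,93.2,6)])
s=snap('top');q=snap('side');t=r.get_state()['tool_pos']
for n,c in(('top',s),('side',q)):
    C=cloud(c);z0=t[2]+.034-.004; k=(abs(C[...,0]-t[0])<.1)&(abs(C[...,1]-t[1])<.05)&(C[...,2]>z0-.004)&(C[...,2]<z0+.028);P=C[k]
    g=c['img'][k].mean(1)>110; P=P[g]; print(n,len(P),P.min(0),P.max(0),cv2.minAreaRect(P[:,:2].astype(np.float32)))
    a=P[:,0]-t[0]; T=P[P[:,2]>z0+.014]; A=np.c_[T[:,0]-t[0],T[:,1]-t[1],np.ones(len(T))]; print('plane top',np.linalg.lstsq(A,T[:,2],rcond=None)[0])
E
```

```text
at [ 0.5079 -0.447   0.0998] phi 5.73 q7 -0.95 t 16.675 F [-0.5  0.1 -4.4] open 0.562
{"translation": [[-0.0026, -0.0298, -0.008], [-0.0012, -0.0299, -0.008], [0.0004, -0.03, -0.008], [0.0018, -0.0298, -0.008], [0.0034, -0.0298, -0.008], [0.0145, -0.0302, 0.0], [0.0177, -0.0284, 0.0], [0.0206, -0.0265, 0.0], [0.0232, -0.0241, 0.0], [0.0258, -0.0214, 0.0]], "turn": [[-0.0, 0.0, -0.05], [-0.001, 0.001, -0.05], [-0.0, 0.0, -0.049], [-0.001, 0.001, -0.05], [-0.0, 0.0, -0.05], [-0.0, -0.0, -0.107], [-0.0, -0.0, -0.106], [-0.0, -0.0, -0.107], [-0.0, -0.0, -0.107], [-0.0, -0.0, -0.106]]}
{"translation": [[0.0278, -0.0186, 0.0], [0.0297, -0.0156, 0.0], [0.0311, -0.0122, 0.0], [0.0323, -0.009, 0.0001], [0.0293, -0.0046, 0.0033], [0.0295, -0.0031, 0.0034], [0.0296, -0.0015, 0.0033], [0.0297, 0.0001, 0.0033], [0.0296, 0.0017, 0.0034], [0.0295, 0.0032, 0.0033]], "turn": [[-0.0, -0.0, -0.107], [-0.0, -0.0, -0.107], [-0.0, -0.0, -0.106], [-0.0, -0.0, -0.107], [-0.0, -0.0, -0.053], [-0.0, -0.0, -0.053], [-0.0, -0.0, -0.053], [-0.0, -0.0, -0.053], [-0.0, -0.0, -0.053], [-0.0, -0.0, -0.053]]}
top 303 [ 0.43132515 -0.48092313  0.13203962] [ 0.51044535 -0.4275768   0.15644323] ((0.47061318159103394, -0.4537506103515625), (0.0530826672911644, 0.07925675809383392), 88.94608306884766)
plane top [0.00175671 0.02994489 0.14930781]
side 8 [ 0.4741616  -0.46192614  0.14453303] [ 0.49810792 -0.43827543  0.15147301] ((0.4874971807003021, -0.4514888525009155), (0.019620753824710846, 0.018812064081430435), 32.667083740234375)
plane top [-0.26312464  0.07784843  0.1436596 ]
```

Call:
servo_tool(translation=[[-0.003, -0.03, -0.008], [-0.001, -0.03, -0.008], [0, -0.03, -0.008], [0.002, -0.03, -0.008], [0.003, -0.03, -0.008], [0.015, -0.03, 0], [0.018, -0.028, 0], [0.021, -0.026, 0], [0.023, -0.024, 0], [0.026, -0.021, 0]], turn=[[0, 0, -0.05], [0, 0, -0.05], [0, 0, -0.05], [0, 0, -0.05], [0, 0, -0.05], [0, 0, -0.107], [0, 0, -0.107], [0, 0, -0.107], [0, 0, -0.107], [0, 0, -0.107]])

```text
clock: 18.02
tool_pos: [0.4982, -0.1332, 0.1408]
eef_rot: [0.903, 0.43, -0.0, -0.0]
contact_force: [1.3, -0.1, -3.9]
opening: 0.563
finger_force: 35.0
```

Call:
servo_tool(translation=[[0.028, -0.019, 0], [0.03, -0.016, 0], [0.031, -0.012, 0], [0.032, -0.009, 0], [0.029, -0.005, 0.003], [0.03, -0.003, 0.003], [0.03, -0.001, 0.003], [0.03, 0, 0.003], [0.03, 0.002, 0.003], [0.029, 0.003, 0.003]], turn=[[0, 0, -0.107], [0, 0, -0.107], [0, 0, -0.107], [0, 0, -0.107], [0, 0, -0.053], [0, 0, -0.053], [0, 0, -0.053], [0, 0, -0.053], [0, 0, -0.053], [0, 0, -0.053]])

```text
clock: 19.27
tool_pos: [0.5292, 0.178, 0.1224]
eef_rot: [0.685, 0.729, -0.001, -0.0]
contact_force: [0.2, 0.0, -4.3]
opening: 0.563
finger_force: 35.0
```

Call:
servo_tool(translation=[[0, 0, 0], [0, 0, 0]], turn=[[0, 0, 0], [0, 0, 0]])

```text
clock: 19.52
tool_pos: [0.529, 0.1759, 0.1227]
eef_rot: [0.686, 0.728, -0.001, 0.0]
contact_force: [-0.4, -1.2, -3.4]
opening: 0.567
finger_force: 35.0
```

```bash
python3 - <<'E'
from h import *
plan([(.5287,.177,.04,93.2,4),(.5287,.177,.008,93.2,2)])
s=snap('top');t=r.get_state()['tool_pos']
C=cloud(s);z0=t[2]+.028; k=(abs(C[...,0]-t[0])<.05)&(abs(C[...,1]-t[1])<.1)&(C[...,2]>z0-.004)&(C[...,2]<z0+.028);P=C[k];g=s['img'][k].mean(1)>100;P=P[g]
print(len(P),P.min(0)-t,P.max(0)-t,cv2.minAreaRect(P[:,:2].astype(np.float32)))
E
```

```text
at [0.529  0.1759 0.1227] phi 93.38 q7 -0.83 t 19.525 F [-0.4 -1.2 -3.4] open 0.567
{"translation": [[0.0003, -0.0, 0.0207], [0.0003, -0.0001, 0.0207], [0.0003, -0.0, 0.0206], [0.0003, -0.0001, 0.0207], [0.0, 0.0, 0.016], [0.0, 0.0, 0.016]], "turn": [[-0.0, 0.0, 0.001], [-0.001, 0.001, 0.001], [-0.0, 0.0, 0.0], [-0.001, 0.001, 0.001], [0.0, -0.0, 0.0], [0.0, -0.0, 0.0]]}
219 [-0.02980097 -0.07569329  0.02816766] [0.02922551 0.06446017 0.0558702 ] ((0.5292425155639648, 0.17006394267082214), (0.05727178230881691, 0.14039643108844757), 1.0008243322372437)
```

Call:
servo_tool(translation=[[0.0003, 0, 0.021], [0.0003, 0, 0.021], [0.0003, 0, 0.021], [0.0002, 0, 0.021], [0, 0, 0.016], [0, 0, 0.01], [0, 0, 0]], turn=[[0, 0, 0], [0, 0, 0], [0, 0, 0], [0, 0, 0], [0, 0, 0], [0, 0, 0], [0, 0, 0]])

```text
clock: 20.45
tool_pos: [0.5291, 0.178, 0.013]
eef_rot: [0.686, 0.728, -0.001, -0.0]
contact_force: [-0.1, -0.7, -3.7]
opening: 0.566
finger_force: 35.0
```

```bash
python3 - <<'E'
from h import *
plan([(.5287,.177,-.004,93.2,2)])
s=snap('top');q=snap('side')
f=lambda s,X,w,h,o:cv2.resize(s['img'][int(X[1])-h:int(X[1])+h,int(X[0])-w:int(X[0])+w,::-1],o,interpolation=cv2.INTER_CUBIC)
a=f(s,proj(s,[.5287,.177,.016])[0],50,25,(800,400)); b=f(q,proj(q,[.5287,.177,.016])[0],50,25,(400,200))
cv2.imwrite('pics/p1.png',cv2.convertScaleAbs(np.vstack([a,np.hstack([b,b])]),alpha=1.5))
E
```

```text
at [0.5291 0.178  0.013 ] phi 93.42 q7 -0.94 t 20.45 F [-0.1 -0.7 -3.7] open 0.566
{"translation": [[-0.0005, -0.0002, 0.0085], [-0.0004, -0.0003, 0.0085]], "turn": [[-0.0, 0.0, 0.002], [-0.001, 0.001, 0.002]]}
```

View pics/p1.png

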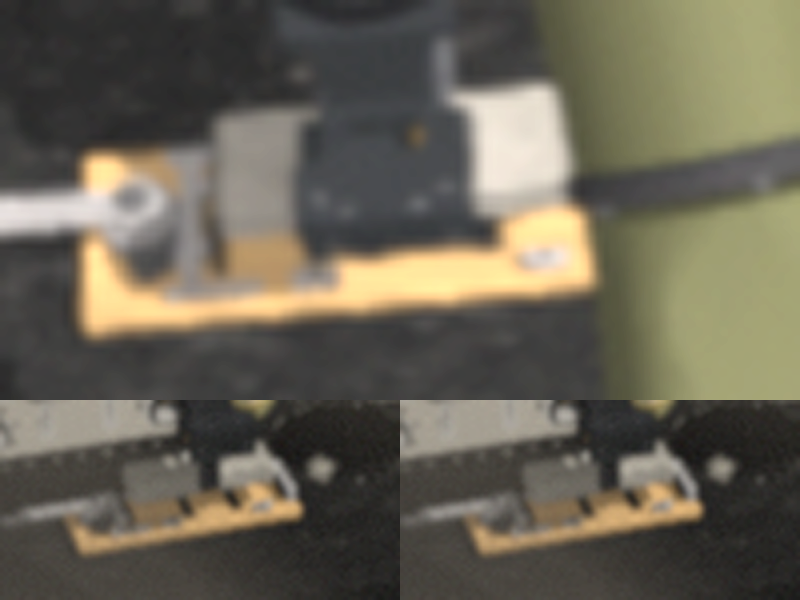

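The stone hovers over the bed with its left end at crop x 215. The pad's inner face is at about 205, and the lug gap lines up. Lowering slowly.

Call:
servo_tool(translation=[[-0.0005, 0, 0.006], [-0.0005, 0, 0.005], [0, 0, 0.004], [0, 0, 0]], turn=[[0, 0, 0.003], [0, 0, 0], [0, 0, 0], [0, 0, 0]])

```text
clock: 21.05
tool_pos: [0.5292, 0.1773, -0.0019]
eef_rot: [0.687, 0.727, -0.0, -0.0]
contact_force: [-0.6, -0.3, -4.2]
opening: 0.564
finger_force: 35.0
```

Call:
servo_tool(translation=[[0, 0, 0.004], [0, 0, 0.003], [0, 0, 0]], turn=[[0, 0, 0], [0, 0, 0], [0, 0, 0]])

```text
clock: 21.42
tool_pos: [0.5293, 0.1773, -0.0088]
eef_rot: [0.687, 0.727, -0.0, -0.0]
contact_force: [0.8, -0.0, -4.0]
opening: 0.562
finger_force: 35.0
```

Call:
servo_tool(translation=[[0, 0, 0.002], [0, 0, 0.0015], [0, 0, 0]], turn=[[0, 0, 0], [0, 0, 0], [0, 0, 0]])

```text
clock: 21.8
tool_pos: [0.5294, 0.1774, -0.0121]
eef_rot: [0.687, 0.727, -0.0, 0.0]
contact_force: [0.0, 0.0, -3.9]
opening: 0.561
finger_force: 35.0
```

Call:
servo_tool(translation=[[0, 0, 0], [0, 0, 0], [0, 0, 0], [0, 0, 0]], turn=[[0, 0, 0], [0, 0, 0], [0, 0, 0], [0, 0, 0]], grip=0.72)

```text
clock: 22.3
tool_pos: [0.5296, 0.1775, -0.0119]
eef_rot: [0.687, 0.727, 0.0, 0.0]
contact_force: [-0.1, -0.5, -0.2]
opening: 0.719
finger_force: 0.0
```

```bash
python3 - <<'E'
from h import *
plan([(.5287,.177,.14,93.2,5),(.5187,.30,.14,93.2,4),(.5187,.381,.13,93.2,3)])
E
```

```text
at [ 0.5296  0.1775 -0.0119] phi 93.26 q7 -0.96 t 22.3 F [-0.1 -0.5 -0.2] open 0.719
{"translation": [[-0.0001, -0.0002, -0.0304], [-0.0001, -0.0002, -0.0303], [-0.0, -0.0001, -0.0304], [-0.0001, -0.0002, -0.0304], [-0.0001, -0.0002, -0.0304], [0.0308, -0.0008, 0.0], [0.0309, -0.0008, 0.0], [0.0308, -0.0007, 0.0], [0.0309, -0.0008, 0.0], [0.0269, 0.0015, 0.0034]], "turn": [[0.0, -0.0, 0.0], [0.0, -0.0, 0.0], [0.0, -0.0, 0.001], [0.0, -0.0, -0.0], [0.0, -0.0, 0.0], [0.0, -0.0, 0.0], [0.0, -0.0, 0.0], [0.0, -0.0, 0.0], [0.0, -0.0, 0.0], [0.0, -0.0, 0.0]]}
{"translation": [[0.027, 0.0015, 0.0033], [0.0269, 0.0015, 0.0034]], "turn": [[0.0, -0.0, 0.0], [0.0, -0.0, 0.0]]}
```

Call:
servo_tool(translation=[[0, 0, -0.02], [0, 0, -0.03], [0, 0, -0.035], [0, 0, -0.035], [0, 0, -0.03], [0.031, -0.001, 0], [0.031, -0.001, 0], [0.031, -0.001, 0], [0.031, -0.001, 0], [0.027, 0.0015, 0.0033]], turn=[[0, 0, 0], [0, 0, 0], [0, 0, 0], [0, 0, 0], [0, 0, 0], [0, 0, 0], [0, 0, 0], [0, 0, 0], [0, 0, 0], [0, 0, 0]])

```text
clock: 23.55
tool_pos: [0.518, 0.3294, 0.1349]
eef_rot: [0.686, 0.727, 0.0, -0.0]
contact_force: [0.4, -0.3, -0.5]
opening: 0.716
finger_force: 0.0
```

Call:
servo_tool(translation=[[0.027, 0.0015, 0.0033], [0.027, 0.0015, 0.0033], [0, 0, 0], [0, 0, 0]], turn=[[0, 0, 0], [0, 0, 0], [0, 0, 0], [0, 0, 0]], grip=0.5)

```text
clock: 24.05
tool_pos: [0.5185, 0.3805, 0.1279]
eef_rot: [0.687, 0.727, -0.001, 0.001]
contact_force: [0.2, -0.8, 1.2]
opening: 0.5
finger_force: 0.0
```

```bash
python3 - <<'E'
from h import *
s=snap('top');q=snap('side')
for n,c in(('top',s),('side',q)):
    C=cloud(c);k=(abs(C[...,0]-.529)<.03)&(abs(C[...,1]-.172)<.095)&(C[...,2]>.028)&(C[...,2]<.055)
    P=C[k];T=P[abs(P[:,1]-.172)<.06];A=np.c_[T[:,0]-.53,T[:,1]-.172,np.ones(len(T))];co=np.linalg.lstsq(A,T[:,2],rcond=None)[0]
    print(n,len(P),'plane',co.round(4),cv2.minAreaRect(T[:,:2].astype(np.float32)))
    k=(abs(C[...,0]-.519)<.03)&(abs(C[...,1]-.38)<.03)&(C[...,2]>.05)&(C[...,2]<.09);print('knob',C[k].mean(0),C[k].min(0),C[k].max(0))
plan([(.5187,.379,.014,93.2,6)])
a=s['img'][218:275,158:250,::-1]
cv2.imwrite('pics/p2.png',cv2.convertScaleAbs(cv2.resize(a,None,fx=8.6,fy=8.6,interpolation=cv2.INTER_CUBIC),alpha=1.3))
E
```

```text
top 259 plane [0.0056 0.0285 0.0349] ((0.5267505049705505, 0.2097170054912567), (0.05392487347126007, 0.044387903064489365), 2.224813222885132)
knob [0.51275112 0.37503088 0.07214915] [0.5029002  0.36666158 0.05091539] [0.52206739 0.38654898 0.08801431]
side 338 plane [ 0.0957 -0.0026  0.0401] ((0.5285234451293945, 0.17247599363327026), (0.05767715349793434, 0.11866292357444763), 0.5386745929718018)
knob [0.50983564 0.38167615 0.07087355] [0.49891327 0.35556835 0.05003703] [0.52614422 0.39119792 0.08917686]
at [0.5189 0.3801 0.1281] phi 93.17 q7 -1.03 t 24.15 F [-0.5  0.2 -0.1] open 0.503
{"translation": [[-0.0002, -0.0, 0.019], [-0.0001, -0.0001, 0.019], [-0.0002, -0.0, 0.019], [-0.0001, -0.0001, 0.0191], [-0.0002, -0.0, 0.019], [-0.0002, -0.0001, 0.019]], "turn": [[0.0, 0.0, -0.0], [0.0, 0.001, -0.0], [0.0, -0.0, -0.0], [0.0, 0.0, -0.0], [0.0, 0.0, -0.0], [0.0, 0.001, -0.001]]}
```

View pics/p2.png

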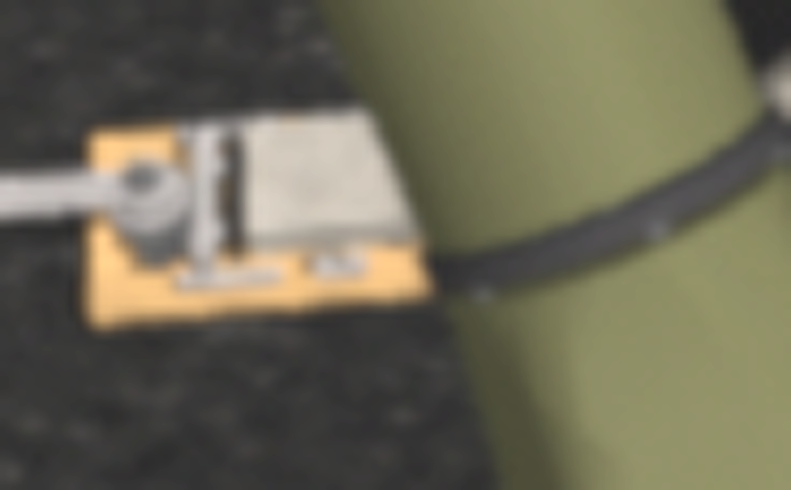

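The stone lies in the bed beside the pad, inside the lugs (its left end is at crop 245, the pad at 235). Its top is at z ≈ 0.038–0.040, so it is flat. Now I'll grip the knob and swing it shut.

Call:
servo_tool(translation=[[0, 0, 0.019], [0, 0, 0.019], [0, 0, 0.019], [0, 0, 0.019], [0, 0, 0.019], [0, 0, 0.019], [0, 0, 0]], turn=[[0, 0, 0], [0, 0, 0], [0, 0, 0], [0, 0, 0], [0, 0, 0], [0, 0, 0], [0, 0, 0]])

```text
clock: 25.02
tool_pos: [0.5172, 0.3812, 0.0122]
eef_rot: [0.687, 0.727, -0.002, -0.0]
contact_force: [0.4, 0.7, 0.4]
opening: 0.503
finger_force: 0.0
```

Call:
servo_tool(translation=[[0, 0, 0], [0, 0, 0], [0, 0, 0], [0, 0, 0]], turn=[[0, 0, 0], [0, 0, 0], [0, 0, 0], [0, 0, 0]], grip=0.0, grip_force=12)

```text
clock: 25.52
tool_pos: [0.5174, 0.3825, 0.0148]
eef_rot: [0.686, 0.727, -0.0, -0.0]
contact_force: [-4.2, -0.2, 5.4]
opening: 0.234
finger_force: 12.0
```

Call:
servo_tool(translation=[[-0.0005, -0.0092, 0], [-0.0005, -0.0092, 0], [-0.0005, -0.0092, 0], [-0.0005, -0.0092, 0], [-0.0005, -0.0092, 0], [-0.0005, -0.0092, 0], [-0.0005, -0.0092, 0]], turn=[[0, 0, -0.105], [0, 0, -0.105], [0, 0, -0.105], [0, 0, -0.105], [0, 0, -0.105], [0, 0, -0.105], [0, 0, -0.105]])

```text
clock: 26.4
tool_pos: [0.4611, 0.3585, 0.0148]
eef_rot: [0.378, 0.926, 0.003, -0.0]
contact_force: [-0.5, 2.7, 0.3]
opening: 0.234
finger_force: 12.0
```

```bash
python3 - <<'E'
from h import *
plan([(.5217+.088*np.cos(np.radians(a)),.2935+.088*np.sin(np.radians(a)),.014,a,1) for a in np.linspace(141.2,184.2,8)])
E
```

```text
at [0.4611 0.3585 0.0148] phi 135.59 q7 -0.67 t 26.4 F [-0.5  2.7  0.3] open 0.234
{"translation": [[-0.0012, -0.0126, 0.0008], [-0.0005, -0.0094, -0.0], [-0.0005, -0.0095, -0.0], [-0.0005, -0.0094, -0.0], [-0.0005, -0.0094, -0.0], [-0.0005, -0.0094, -0.0], [-0.0005, -0.0094, -0.0], [-0.0005, -0.0095, -0.0]], "turn": [[0.005, -0.002, -0.098], [-0.0, -0.0, -0.107], [-0.0, -0.0, -0.107], [-0.0, -0.0, -0.108], [-0.0, -0.0, -0.107], [-0.0, -0.0, -0.107], [-0.0, -0.0, -0.107], [-0.0, -0.001, -0.107]]}
```

Call:
servo_tool(translation=[[-0.0012, -0.0126, 0], [-0.0005, -0.0094, 0], [-0.0005, -0.0094, 0], [-0.0005, -0.0094, 0], [-0.0005, -0.0094, 0], [-0.0005, -0.0094, 0], [-0.0005, -0.0094, 0], [-0.0005, -0.0094, 0], [0, -0.002, 0], [0, 0, 0]], turn=[[0, 0, -0.098], [0, 0, -0.107], [0, 0, -0.107], [0, 0, -0.107], [0, 0, -0.107], [0, 0, -0.107], [0, 0, -0.107], [0, 0, -0.107], [0, 0, 0], [0, 0, 0]])

```text
clock: 27.65
tool_pos: [0.4321, 0.2874, 0.0148]
eef_rot: [-0.036, 0.999, 0.004, -0.001]
contact_force: [-5.4, 5.9, 0.4]
opening: 0.23
finger_force: 12.0
```

Call:
servo_tool(translation=[[-0.001, -0.003, 0], [-0.001, -0.003, 0], [0, 0, 0], [0, 0, 0]], turn=[[0, 0, 0], [0, 0, 0], [0, 0, 0], [0, 0, 0]])

```text
clock: 28.15
tool_pos: [0.4322, 0.2876, 0.0149]
eef_rot: [-0.038, 0.999, 0.009, -0.002]
contact_force: [-7.8, 14.5, -5.9]
opening: 0.232
finger_force: 12.1
```

The knob no longer moves while the force rises, so it is at the stop. I'll relax the push, release and lift clear.

Call:
servo_tool(translation=[[0.001, 0.003, 0], [0.001, 0.003, 0], [0, 0, 0], [0, 0, 0], [0, 0, 0]], turn=[[0, 0, 0], [0, 0, 0], [0, 0, 0], [0, 0, 0], [0, 0, 0]], grip=0.45)

```text
clock: 28.78
tool_pos: [0.4339, 0.2823, 0.0141]
eef_rot: [-0.034, 0.999, -0.0, 0.0]
contact_force: [-0.6, -0.2, 0.4]
opening: 0.447
finger_force: 0.0
```

Call:
servo_tool(translation=[[0, 0, -0.02], [0, 0, -0.03], [0, 0, -0.04], [0, 0, -0.04], [0, 0, -0.04], [0, 0, 0], [0, 0, 0]], turn=[[0, 0, 0], [0, 0, 0], [0, 0, 0], [0, 0, 0], [0, 0, 0], [0, 0, 0], [0, 0, 0]])

```text
clock: 29.65
tool_pos: [0.4335, 0.2819, 0.1834]
eef_rot: [-0.034, 0.999, -0.001, -0.0]
contact_force: [-0.6, -0.1, -0.9]
opening: 0.45
finger_force: 0.0
```

```bash
python3 - <<'E'
from h import *
s=snap('top');q=snap('side');print(r.get_state()['contact_force'],r.get_state()['tool_pos'])
for n,c in(('top',s),('side',q)):
    C=cloud(c);k=(abs(C[...,0]-.529)<.03)&(abs(C[...,1]-.172)<.095)&(C[...,2]>.028)&(C[...,2]<.055)
    T=C[k];T=T[abs(T[:,1]-.165)<.06];A=np.c_[T[:,0]-.53,T[:,1]-.172,np.ones(len(T))];print(n,len(T),'plane',np.linalg.lstsq(A,T[:,2],rcond=None)[0].round(4))
    k=(abs(C[...,0]-.434)<.03)&(abs(C[...,1]-.287)<.03)&(C[...,2]>.05)&(C[...,2]<.09);print('knob',C[k].mean(0))
a=s['img'][218:275,158:250,::-1];b=q['img'][212:252,192:272,::-1]
cv2.imwrite('pics/p3.png',cv2.convertScaleAbs(np.hstack([cv2.resize(a,(440,300),interpolation=2),cv2.resize(b,(360,300),interpolation=2)]),alpha=1.4))
E
```

```text
[-0.26595841 -0.15017551  0.20942706] [0.43304487 0.28183336 0.18279704]
top 483 plane [ 0.0223 -0.0023  0.0362]
knob [0.43021579 0.28283401 0.07116942]
side 235 plane [0.0944 0.003  0.0402]
knob [0.42756535 0.2892061  0.0696894 ]
```

View pics/p3.png

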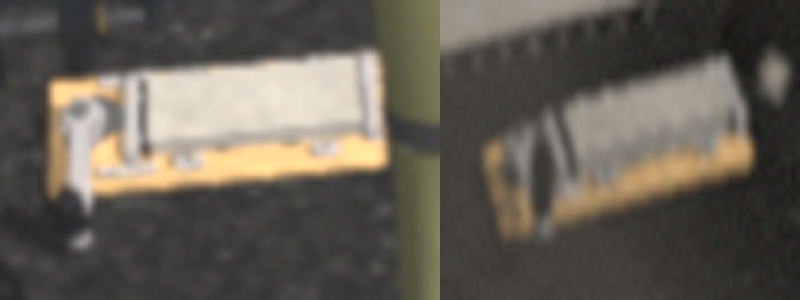

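The stone sits flat between the pad (crop x 150) and the fixed jaw (crop x 365), and the lever is square across with its knob at (75,210). The gripper is clear and reads no force, so I'll hand in.

```bash
python3 -c "
from h import *
print(r.finish_job())"
```

```text
the job is handed in; nothing more can be done
None
```

The loose whetstone is clamped flat in the empty holder with its lever swung fully shut, nothing else was deliberately touched, and the job is handed in at about 30 s; no score came back.

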